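# Clear down the sanding board and lock the tools home in their tray

### The job

Work is over at the sanding board: take the sanding block and, holding it on the board, sweep every wood chip off the white top into the chip pan at the board's open end (do not take hold of the chips with the fingers). Then slide the tool tray's lock bar open, put the sanding block and whichever of the pliers, screwdriver, T-shaped track gauge and caliper lie on the bench back into the tray, each pressed fully home in the cutout of its own shape, and slide the lock bar fully shut over them so that the tray can be carried. Leave the tin, the wagon and the paint jar where they are.

Things in the scene. Friction and masses are not known exactly. Their poses are not given: they have to be found in the camera images.
- sanding_board: fixed raised sanding board; origin on the bench. In its frame the white top spans x = -70 to +120, y = -64 to +64 mm at z = 34 mm. Wooden battens stand 7 mm above the top along both long sides and across the +x end (that one covers x = 110 to 120 mm). The -x end, towards the robot, is open and drops into a steel chip pan
- pan_middle (a point): middle of the chip pan's floor, 3 mm above the bench. The pan is joined to the board's open end: inside it spans x = -132 to -70 mm and y = -72 to +72 mm in the board's frame; its front wall is 30 mm and its side walls are 34 mm high over the bench. Chips may lie on one another in it
- tool_tray: fixed grey steel tool tray (x = -154 to +154, y = -108 to +91 mm) with a rigid black insert; origin on the bench. The cutouts lie side by side along its x, each runs along its y, with 2 mm play round its tool. A finger trough (x = -151 to +151, y = -22 to +22 mm) crosses all of them, as deep as they are. Cutout and trough floor 6 mm, insert surface 18 mm, tray rim 25 mm above the bench
- trough_middle (a point): middle of the trough floor (x = 0, y = 0, z = 6 mm in the tray's frame); fingers can go down here beside a tool. Each cutout has four sprung rubber noses, at y = -29 and +29 mm, that reach 1.5 mm into the tool's width from both sides: a tool laid in stops on them 8 mm above the floor; a downward push of about 6 to 12 N sends it home and they then grip it
- lock_bar (a joint): travel of the steel lock bar along the tray's x, 0 to 0.026 m, friction about 2 N; it stays where it is left and starts (nearly) shut. 0 = shut: its four 14 mm wide tongues (y = -98 to -58 mm, z = 19.5 to 22.5 mm in the tray's frame) lie over the tail ends of the cutouts for pliers, track gauge, screwdriver and caliper and block them; 0.026 = open: all tongues lie beside the cutouts
- lock_tab (a point): top middle of the upright tab by which the lock bar is slid: 8 mm thick (tray's x), 30 mm long (tray's y), standing free from 22.5 to 45.5 mm above the bench; with the bar shut it is at x = -100, y = -83 mm in the tray's frame and moves towards +x to open
- sanding_block: cork sanding block with a paper sole, 75 mm long (its y), 45 mm wide (its x), 24 mm high; origin at the centre of its underside, z up. It starts on the sanding board near the closed +x end. Its cutout fits it either way round.
- seat_sanding_block (a point): floor of the cutout for sanding_block, at the point where that body's origin belongs (x = -101, y = 0, z = 6 mm in the tray's frame), turned as the tray: when home, the tool's y axis points along the tray's y axis or against it
- pliers: flat-nose pliers, 147 mm long along their y, handles towards +y, 10 mm thick; origin at the middle of the length on the underside, z up. Solid for grasping: handles 32 mm wide (x) from y = -15 to +75 mm, nose 10 mm wide from y = -71 to -21 mm. When home, the point y = +18 mm lies in the middle of the finger trough. Not present in every start.
- seat_pliers (a point): floor of the cutout for pliers, at the point where that body's origin belongs (x = -36, y = -18, z = 6 mm in the tray's frame), turned as the tray: when home, the tool's y axis points along the tray's y axis
- track_gauge: T-shaped aluminium track-spacing gauge, 12 mm thick: stem 22 mm wide (x) from y = -72 to +60 mm, cross head 48 mm wide from y = 60 to 76 mm; origin on the stem's underside, z up. When home, its origin lies in the middle of the finger trough. Not present in every start.
- seat_track_gauge (a point): floor of the cutout for track_gauge, at the point where that body's origin belongs (x = 18, y = 0, z = 6 mm in the tray's frame), turned as the tray: when home, the tool's y axis points along the tray's y axis
- screwdriver: small screwdriver, 157 mm long along its y, handle towards +y; origin at the middle of the length on the underside, z up. Solid for grasping: handle 15 mm wide (x) and 19 mm high from y = -10 to +78 mm; balance point at y = +34 mm. When home, the point y = +24 mm lies in the middle of the finger trough. Not present in every start.
- seat_screwdriver (a point): floor of the cutout for screwdriver, at the point where that body's origin belongs (x = 63, y = -24, z = 6 mm in the tray's frame), turned as the tray: when home, the tool's y axis points along the tray's y axis
- caliper: digital caliper, shut, 157 mm long along its y: housing 26 mm wide (x), 14 mm high from y = -34 to +34 mm; beam 14 mm wide, 6 mm thick, from y = -85 to +72 mm; jaws 6 mm thick from y = 40 to 72 mm, reaching from x = -16 to +32 mm. Origin under the middle of the housing, z up. When home, its origin lies in the middle of the finger trough. Not present in every start.
- seat_caliper (a point): floor of the cutout for caliper, at the point where that body's origin belongs (x = 110, y = 0, z = 6 mm in the tray's frame), turned as the tray: when home, the tool's y axis points along the tray's y axis
- chip_1: loose pine chip, 30 x 19 x 8 mm, lying on the sanding board; origin at the centre of its underside. Not present in every start
- chip_2: loose pine chip, 24 x 22 x 9 mm, lying on the sanding board; origin at the centre of its underside. Not present in every start
- chip_3: loose pine chip, 34 x 16 x 9 mm, lying on the sanding board; origin at the centre of its underside. Not present in every start
- chip_4: loose pine chip, 27 x 20 x 8 mm, lying on the sanding board; origin at the centre of its underside. Not present in every start
- chip_5: loose pine chip, 22 x 18 x 10 mm, lying on the sanding board; origin at the centre of its underside. Not present in every start
- pin_tin: tin of track pins, 55 mm across, 23 mm high, a bystander at the back of the work; origin at the centre of its underside
- goods_wagon: blue model goods wagon, 139 mm long, 41 mm high, a bystander at the back of the work; origin at the centre of its underside
- paint_jar: small paint jar, 30 mm across, 42 mm high, a bystander at the back of the work; origin at the centre of its underside
Mind the look-alikes: they are no part of the job. What is shaped like the chip_2 but orange or yellow is not meant.

How it is judged:
By the outcome, as a careful person would: the job done as asked, in the order asked, and still so for the second after the job is handed in, with the robot touching nothing.
Of pliers, track_gauge, screwdriver, caliper only 3 to 4 are there at a start; the rules pass over those that are not, and their reading is None.
Of chip_1, chip_2, chip_3, chip_4, chip_5 only 3 to 5 are there at a start; the rules pass over those that are not, and their reading is None.
At some moment in a run one of sanding_block may be knocked a few centimetres aside while the robot is not near it.
Once in a run the grip may slacken for a moment while it holds something.
It also fails if it takes over 200 s, if anything falls off the work surface, if the arm or the gripper's body presses on something with over 40 N, if the wrist force passes 120 N, or if a joint passes its speed limit or range.

### The arm

A 7-joint arm with a two-finger parallel gripper is mounted at the origin on a cart in front of the work surface, level with it; the furniture and walls round the work are solid. World frame = base frame: x ahead of the robot, y to its left, z up, the work surface at z = 0. Lengths are in m, angles in rad, forces in N, time in s.
With the tool pointing down it reaches from about 0.425 to 0.875 m from the base axis. Payload 4.7 kg.
Tool frame: the origin (TCP) lies where the fingers leave the gripper's body, on its centre line; the fingertips stand 70 mm ahead of it and the grasp point (between the pads) lies 51 mm ahead of it; z points along the fingers, y is the line along which they close (so a half turn about z gives the same grasp; the last joint's range is limited). The gripper opens to 87 mm and grips with 3 to 60 N. Pads are 19 mm wide; open, the fingers measure 117 mm over their backs; the gripper's body (75 mm by 190 mm) begins 51 mm behind the grasp point.
Start: joints at [1.313, 0.321, -0.07, 1.45, 0.023, 1.371, -0.057], TCP at [0.174, -0.626, 0.292] pointing down, gripper open.
Joint ranges: [-2.86, 2.86], [-0.3, 2.09], [-1.38, 1.24], [0.06, 2.45], [-1.56, 4.7], [0.09, 2.05], [-2.69, 2.69]. Speed limits (rad/s): [2.57, 2.57, 3.14, 3.14, 3.14, 3.14, 3.14].

### API

Orientations are given as a rotation vector (axis times angle).
In Python, from bench import ctrl gives the robot as it stands.
- The arm moves only by the tool drive_tool, never from a script. Its argument "motion" is a list of rows, each a list of 3 entries, a list of its own where there are three numbers: the shift along the tool's x, y, z in cm, then the turn, a rotation vector about the tool's x, y, z in degrees, then the opening, from -1 (shut) to 1 (fully open). In form: [[[x, y, z], [ax, ay, az], claw], ...]. A call has 1 to 12 rows; each row shifts and turns the commanded pose from where the row before left it, along the tool's axes as they then stand; what a row does not reach is not made up. A row lasts 1/8 s, in which the tool goes at most 62.5 mm and 10.7 degrees, less where a joint would pass 70% of its speed; a pose out of reach is approached as far as the arm can. A call with a gripper value outside its range is refused whole. The fingers move at their own pace and stop on an object; "force" is the grip in N (left out, the last holds). Time passes only in rows, so rows that do not move let the fingers close. It gives the time, the measured TCP pose, the force, the opening and the grip force at its end, in the units of the state.
- ctrl.get_state(): the state, without advancing time (a new reading comes with each control period).
- ctrl.get_image(name): name is "side" or "top" or "wrist"; returns the picture (420x560x3 uint8, red, green, blue); there is no depth.
- ctrl.calibration(name): a dict with "K" (3x3 intrinsics, pixels), "origin" and "attitude" of the camera in the world; the wrist camera has in their place "tool_from_camera" (4x4, takes a point from camera to tool coordinates, whose origin is the TCP and whose axes are the flange's). Camera axes: x right, y up, looking along -z (the intrinsics and any distortion apply to the point x, -y, -z); pixel columns grow to the right and rows downward; lengths in m; the calibration is good to about 2 mm. A picture is of the moment at which its call begins: read the wrist's pose just before it. calibration takes no time and is no camera call.
- ctrl.close_job(): hands the job in; it is judged then, once.
The state is a dict: "time": time; "joint_positions": joint angles; "qd": joint speeds; "joint_torque": joint torques, N m; "position": TCP position; "tool_rot": TCP orientation; "ft_force": force on the tool from outside, world axes, zero at the start; "torque": the same for the moment, N m; "grip_width": opening from 0.0 (shut) to 1.0 (fully open); "grip_force": force on a finger pad.
Only numpy, scipy, OpenCV 4.12 (cv2) and the standard library are available. Lean on these libraries where they do the work, as an engineer would, in place of code of your own. Each camera call takes 0.05 s, during which the arm holds its last target. There are 200 camera calls.

## Working session

There is one attempt and no reset: what is moved stays moved. The work goes in short steps, Python scripts to look and compute and a tool call to move; the robot and the scene stay as the last step left them, time stands still between calls to the robot, and variables do not carry over. Pictures are saved under pics/ and viewed, at most 14 in all, crops included, and the job is handed in when it is done.

Besides the shell and the picture viewer there is one more tool, called after "Emit:" in YAML: its name, and indented under it one key for each argument. drive_tool: Moves the arm, as the interface text tells. Its arguments: {"type":"object","properties":{"motion":{"type":"array","items":{"type":"array"}},"force":{"type":"number"}},"required":["motion"]}

```bash
mkdir -p pics; ls; python3 - <<'E'
from bench import ctrl
import cv2,numpy as np
np.set_printoptions(precision=4,suppress=True)
s=ctrl.get_state(); print(s)
for n in ["top","side"]:
    im=ctrl.get_image(n); cv2.imwrite(f"pics/{n}0.png",cv2.resize(im[:,:,::-1],(800,600),interpolation=cv2.INTER_CUBIC)); np.save(f"{n}0.npy",im)
for n in ["top","side","wrist"]: print(n,ctrl.calibration(n))
E
```

```text
pics
{'time': 0.0, 'joint_positions': array([ 1.3131,  0.3218, -0.0701,  1.4517,  0.0226,  1.3708, -0.0569]), 'qd': array([ 0.0009,  0.0007,  0.0013,  0.0009,  0.0012,  0.0004, -0.0022]), 'joint_torque': array([  0.0008, -49.1291,  -0.4039, -31.2522,  -0.064 ,   0.0438,
         0.0002]), 'position': array([ 0.1743, -0.6258,  0.2912]), 'tool_rot': array([-3.1108, -0.4254,  0.0006]), 'ft_force': array([-0.3586, -0.5755, -0.1979]), 'torque': array([-0.0096,  0.0581,  0.0177]), 'grip_force': 0.0, 'grip_width': 1.0001772914289657}
top {'K': array([[528.7018,   0.    , 286.3877],
       [  0.    , 528.7018, 203.6051],
       [  0.    ,   0.    ,   1.    ]]), 'origin': array([ 0.433 , -0.0194,  1.4106]), 'attitude': array([ 0.0854, -0.0911, -1.5932])}
side {'K': array([[456.6568,   0.    , 283.1993],
       [  0.    , 456.6568, 210.3251],
       [  0.    ,   0.    ,   1.    ]]), 'origin': array([ 0.5253, -0.9078,  0.7529]), 'attitude': array([ 0.9115, -0.0061, -0.0365])}
wrist {'K': array([[360.5385,   0.    , 285.36  ],
       [  0.    , 360.5385, 201.436 ],
       [  0.    ,   0.    ,   1.    ]]), 'tool_from_camera': array([[-0.0002,  0.9567,  0.291 ,  0.0812],
       [ 1.    ,  0.0002,  0.0001, -0.001 ],
       [-0.    ,  0.291 , -0.9567, -0.0914],
       [ 0.    ,  0.    ,  0.    ,  1.    ]])}
```

View pics/top0.png

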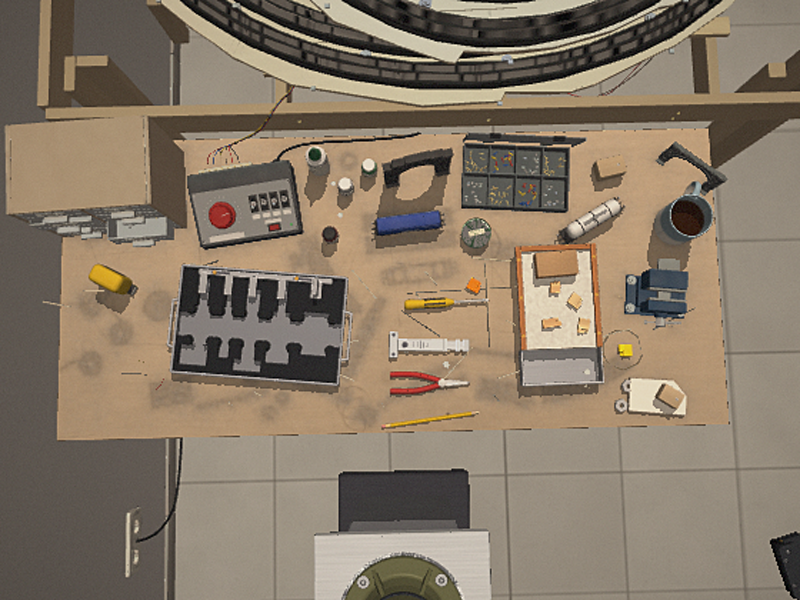

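View pics/side0.png

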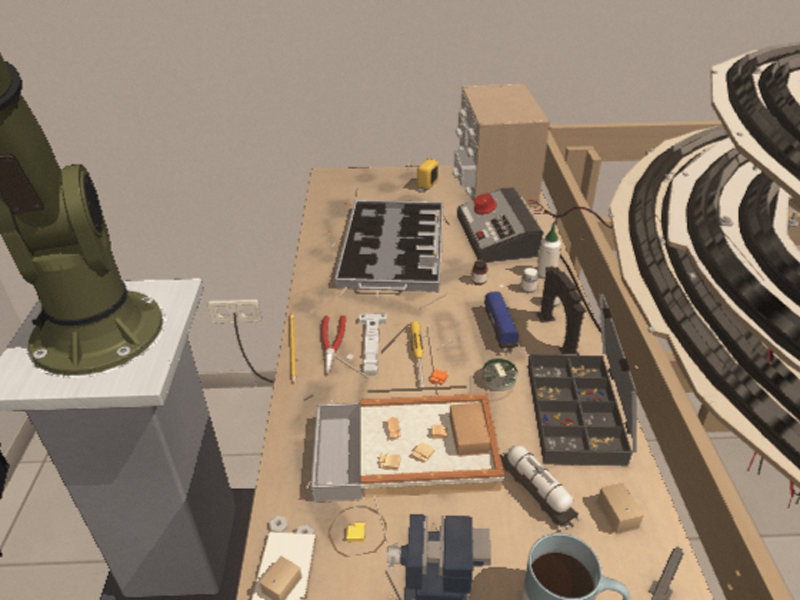

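Candidates seen in the top picture:
- **Sanding block:** brown block at (556,264) on the board. The wooden blocks at (609,167) and (669,396) are look-alikes.
- **Chips:** (556,288), (575,300), (551,324) and (584,325). The orange (473,286) and yellow (625,351) pieces are decoys.
- **Tools:** pliers (430,383), T-shaped white piece (428,345) and screwdriver (445,302).

I'll check these in a close crop.

```bash
cat > h.py <<'E'
import numpy as np, cv2
from scipy.spatial.transform import Rotation as R
from bench import ctrl
np.set_printoptions(precision=4,suppress=True)
def cam(name,st=None):
    c=ctrl.calibration(name)
    if name=="wrist":
        T=np.array(c["tool_from_camera"]); st=st or ctrl.get_state()
        Rt=R.from_rotvec(st["tool_rot"]).as_matrix()
        return np.array(c["K"]),Rt@T[:3,3]+st["position"],Rt@T[:3,:3]
    return np.array(c["K"]),np.array(c["origin"]),R.from_rotvec(c["attitude"]).as_matrix()
def px2w(C,uv,z):
    K,o,A=C; uv=np.atleast_2d(np.array(uv,float))
    d=np.c_[(uv[:,0]-K[0,2])/K[0,0],-(uv[:,1]-K[1,2])/K[1,1],-np.ones(len(uv))]@A.T
    return o+d*((z-o[2])/d[:,2])[:,None]
def w2px(C,p):
    K,o,A=C; q=(np.atleast_2d(p)-o)@A
    return np.c_[K[0,0]*q[:,0]/-q[:,2]+K[0,2],K[1,1]*-q[:,1]/-q[:,2]+K[1,2]]
def frame(o,yaw): # 2D frame apply
    c,s=np.cos(yaw),np.sin(yaw); Rz=np.array([[c,-s,0],[s,c,0],[0,0,1]])
    return lambda p: np.atleast_2d(p)@Rz.T+o
def crop(im,x0,y0,x1,y1,s,fn):
    cv2.imwrite(fn,cv2.resize(im[y0:y1,x0:x1,::-1],None,fx=s,fy=s,interpolation=cv2.INTER_CUBIC))
E
python3 - <<'E'
from h import *
im=np.load("top0.npy")
crop(im,260,165,430,290,4.7,"pics/c1.png")
crop(im,115,180,250,275,5.9,"pics/c2.png")
C=cam("top")
# board corners rough, tray corners rough (800 px image coords -> *0.7)
b=np.array([[515,247],[596,244],[604,383],[520,386]])*.7
print(px2w(C,b,0.04))
t=np.array([[181,265],[348,278],[339,384],[172,372]])*.7
print(px2w(C,t,0.025))
for n,p in dict(screw=[445,302],gauge=[428,345],pliers=[430,383],block=[556,264]).items(): print(n,px2w(C,np.array(p)*.7,.01))
E
```

```text
[[ 0.6636 -0.2228  0.04  ]
 [ 0.6656 -0.3721  0.04  ]
 [ 0.4116 -0.3733  0.04  ]
 [ 0.4099 -0.2217  0.04  ]]
[[0.6472 0.3949 0.025 ]
 [0.6155 0.0861 0.025 ]
 [0.4213 0.1055 0.025 ]
 [0.4504 0.4094 0.025 ]]
screw [[ 0.568  -0.0927  0.01  ]]
gauge [[ 0.4888 -0.0588  0.01  ]]
pliers [[ 0.4189 -0.0606  0.01  ]]
block [[ 0.6345 -0.3028  0.01  ]]
```

View pics/c1.png

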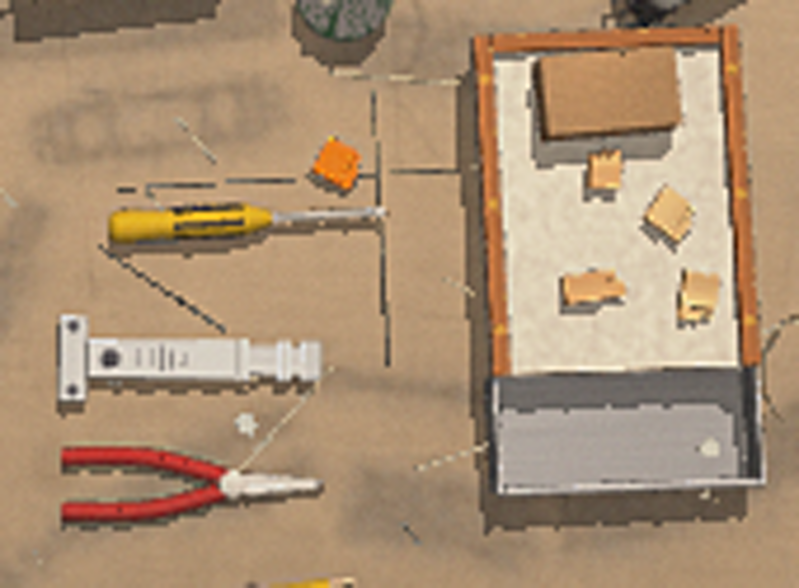

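View pics/c2.png

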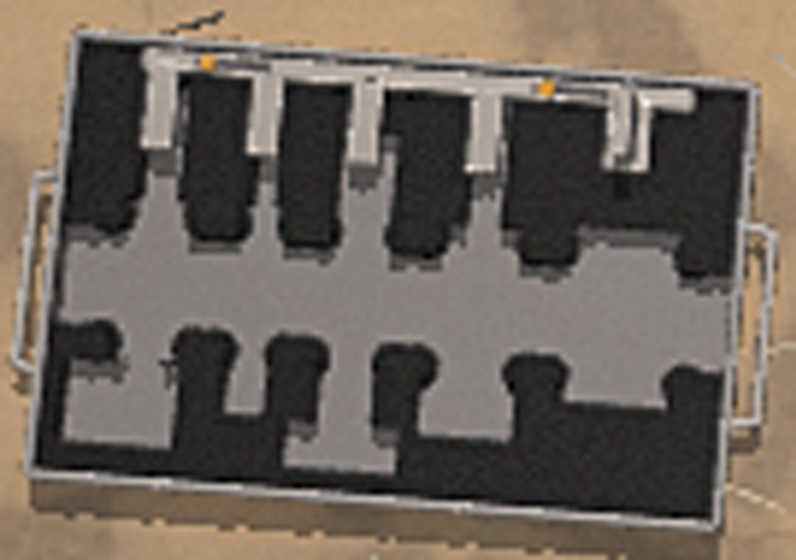

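The top view shows four chips, at c1 (605,172), (670,213), (592,287) and (700,293). The T-shaped gauge is at (190,355), the pliers at (190,485), the screwdriver at (240,220) and the sanding block at (610,95). The crop of the tray puts the block cutout on the right (630,310) with the lock tab above it at (630,130). The caliper isn't there. I'll compute the frames and a first hover.

```bash
cat >> h.py <<'E'
def plan(tip,yawx=None,ret=False):
    """tip: world fingertip target (TCP 70mm above); yawx deg: wanted heading of tool x. """
    s=ctrl.get_state(); Rt=R.from_rotvec(s["tool_rot"]); M=Rt.as_matrix()
    h=np.degrees(np.arctan2(M[1,0],M[0,0])); yawx=h if yawx is None else yawx
    d=np.array(tip,float)+[0,0,.07]-s["position"]
    a=np.radians(yawx); x=np.array([np.cos(a),np.sin(a),0]); z=np.array([0,0,-1.]); y=np.cross(z,x)
    M2=np.c_[x,y,z]; turn=(M.T@M2); t=np.degrees(R.from_matrix(turn).as_rotvec())
    print("heading %.1f tip"%h,s["position"]-[0,0,.07],"| turn(tool,deg)",t.round(1),"| shift before turn(cm)",(M.T@d*100).round(2),"| after turn(cm)",(M2.T@d*100).round(2),"t=%.1f"%s["time"])
E
cat > fr.py <<'E'
from h import *
from scipy.optimize import least_squares
C=cam("top")
def fit(model,uv,x0):
    uv=np.array(uv,float)
    f=lambda q:(w2px(C,frame(np.array([q[0],q[1],0]),q[2])(np.array(model,float)/1e3))-uv).ravel()
    r=least_squares(f,x0); return r.x,np.abs(r.fun).reshape(-1,2).round(1).tolist()
E
python3 - <<'E'
from fr import *
c1=lambda L:np.array(L,float)/4.7+[260,165]
c2=lambda L:np.array(L,float)/5.9+[115,180]
b,e=fit([[-70,64,34],[-70,-64,34],[110,64,41],[110,-64,41]],c1([[509,375],[743,367],[493,53],[722,46]]),[.53,-.3,0]); print("board",b,e)
t,e=fit([[-154,-108,25],[154,-108,25],[154,91,25],[-154,91,25]],c2([[757,84],[77,35],[30,472],[718,525]]),[.54,.25,1.47]); print("tray",t,e)
k,e=fit([[22.5,37.5,58],[22.5,-37.5,58],[-22.5,-37.5,58],[-22.5,37.5,58]],c1([[539,58],[676,49],[680,126],[544,138]]),[.62,-.3,0]); print("block",k,e)
g,e=fit([[24,76,12],[-24,76,12],[11,-72,12],[-11,-72,12]],c1([[58,316],[59,400],[320,341],[321,380]]),[.48,-.06,0]); print("gauge",g,e)
p,e=fit([[16,75,10],[-16,75,10],[0,-71,8]],c1([[62,449],[62,522],[322,486]]),[.42,-.06,0]); print("pliers",p,e)
s,e=fit([[0,78,10],[0,-78,5]],c1([[109,226],[383,213]]),[.57,-.09,0]); print("screw",s,e)
for u in [[605,172],[670,213],[592,287],[700,293]]: print(px2w(C,c1([u]),.042))
plan([.55,-.17,.27],90)
E
```

```text
board [ 0.5451 -0.2998  0.0151] [[0.2, 0.3], [0.4, 0.1], [0.1, 0.0], [0.1, 0.4]]
tray [0.5253 0.2497 1.4717] [[0.4, 0.4], [0.4, 0.8], [0.7, 0.6], [0.6, 0.5]]
block [ 0.6278 -0.2945  0.042 ] [[0.1, 0.3], [0.4, 0.2], [0.3, 0.6], [0.3, 0.1]]
gauge [ 0.4888 -0.0627 -0.0326] [[0.1, 0.1], [0.4, 0.2], [0.3, 0.1], [0.0, 0.0]]
pliers [ 0.4182 -0.0624 -0.0263] [[0.0, 1.6], [0.1, 1.6], [0.1, 0.0]]
screw [ 0.5674 -0.0952  0.0265] [[0.0, 0.0], [0.0, 0.0]]
[[ 0.5857 -0.2931  0.042 ]]
[[ 0.562 -0.328  0.042]]
[[ 0.5221 -0.2829  0.042 ]]
[[ 0.5173 -0.3424  0.042 ]]
heading 15.6 tip [ 0.1744 -0.6258  0.2213] | turn(tool,deg) [ -0.1  -0.1 -74.4] | shift before turn(cm) [ 48.42 -33.83  -4.82] | after turn(cm) [45.58 37.56 -4.87] t=0.1
```

Emit:
drive_tool:
  motion:
    - [[0,0,0],[0,0,-9.6],1]
    - [[0,0,0],[0,0,-9.6],1]
    - [[0,0,0],[0,0,-9.6],1]
    - [[0,0,0],[0,0,-9.6],1]
    - [[0,0,0],[0,0,-9.6],1]
    - [[0,0,0],[0,0,-9.6],1]
    - [[0,0,0],[0,0,-9.6],1]
    - [[0,0,0],[0,0,-9.6],1]
    - [[3.1,4.7,0],[0,0,0],1]
    - [[3.1,4.7,0],[0,0,0],1]
    - [[3.1,4.7,0],[0,0,0],1]
    - [[3.1,4.7,0],[0,0,0],1]
  force: 30

```text
time: 1.6
position: [0.3583, -0.4931, 0.2918]
tool_rot: [-2.175, -2.266, 0.0]
ft_force: [0.4, -0.5, -0.1]
grip_width: 1.002
grip_force: 0.0
```

Emit:
drive_tool:
  motion:
    - [[3.1,4.7,0],[0,0,0],1]
    - [[3.1,4.7,0],[0,0,0],1]
    - [[3.1,4.7,0],[0,0,0],1]
    - [[3.1,4.7,0],[0,0,0],1]
    - [[3.1,4.7,0],[0,0,0],1]
    - [[3.1,4.7,0],[0,0,0],1]
    - [[0,0,4],[0,0,0],1]
    - [[0,0,4],[0,0,0],1]
    - [[0,0,0],[0,0,0],1]

```text
time: 2.72
position: [0.6289, -0.2963, 0.2077]
tool_rot: [-2.169, -2.261, 0.005]
ft_force: [-0.2, -0.8, 0.0]
grip_width: 1.001
grip_force: 0.0
```

```bash
python3 - <<'E'
from h import *
plan([.628,-.2945,.046],92.4)
st=ctrl.get_state(); im=ctrl.get_image("wrist"); np.savez("w1.npz",im=im,p=st["position"],r=st["tool_rot"])
crop(im,0,0,560,420,1.42,"pics/w1.png")
C=cam("wrist",st)
# predicted pixels
print(w2px(C,frame(np.array([.6278,-.2945,0]),.042)(np.array([[22.5,37.5,58],[22.5,-37.5,58],[-22.5,-37.5,58],[-22.5,37.5,58]])/1e3))*1.42)
print(w2px(C,frame(np.array([.5451,-.2998,0]),.0151)(np.array([[-70,64,34],[-70,-64,34],[110,64,41],[110,-64,41]])/1e3))*1.42)
E
```

```text
heading 92.4 tip [ 0.6289 -0.2963  0.1377] | turn(tool,deg) [-0.4 -0.2 -0. ] | shift before turn(cm) [ 0.15 -0.02  9.17] | after turn(cm) [ 0.19 -0.09  9.17] t=2.7
[[451.2114 224.0075]
 [447.5422 368.0104]
 [360.5483 367.7773]
 [356.496  223.9433]]
[[106.2923 163.7098]
 [137.6321 390.4883]
 [462.4302 174.5414]
 [449.206  405.0986]]
```

View pics/w1.png

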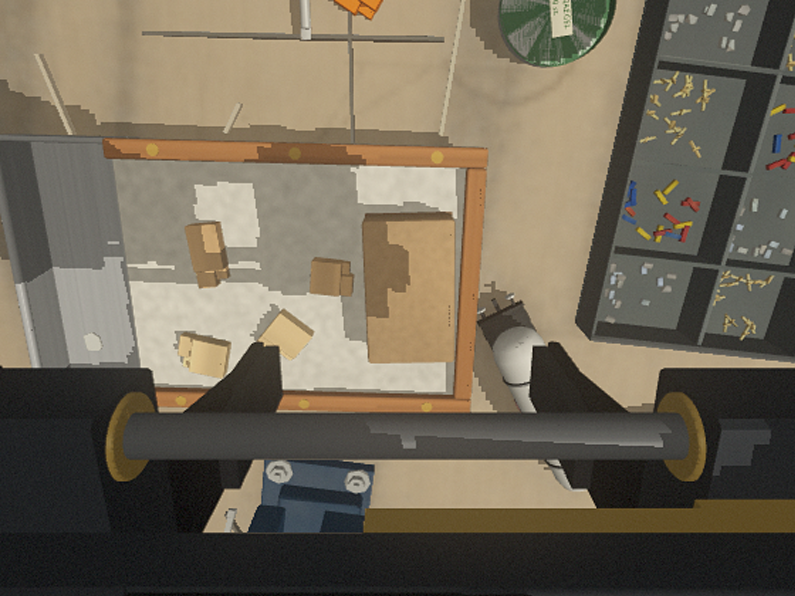

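The wrist view shows the block at (410,288) and the four chips at (207,255), (330,277), (287,333) and (203,355). Everything sits within about 3 mm of the top-view fit. I'll descend with the fingers partly closed, to stay clear of the tank wagon behind.

Emit:
drive_tool:
  motion:
    - [[0.3,0.1,1],[0,0,0],0.4]
    - [[0,0,1],[0,0,0],0.4]
    - [[0,0,2.0],[0,0,0],0.4]
    - [[0,0,2.0],[0,0,0],0.4]
    - [[0,0,1.8],[0,0,0],0.4]
    - [[0,0,1.3],[0,0,0],0.4]
    - [[0,0,0],[0,0,0],-0.5]
    - [[0,0,0],[0,0,0],-0.5]
    - [[0,0,0],[0,0,0],-0.5]
    - [[0,0,0],[0,0,0],-0.5]
    - [[0,0,0],[0,0,0],-0.5]
  force: 40

```text
time: 4.15
position: [0.6326, -0.2941, 0.1221]
tool_rot: [2.174, 2.266, 0.001]
ft_force: [-0.4, -0.2, 2.5]
grip_width: 0.509
grip_force: 40.0
```

```bash
python3 - <<'E'
from h import *
F=frame(np.array([.5465,-.2985,0]),.0151)
yx=90+np.degrees(.0151)
for n,p in [("L far",[70,25,46]),("L near",[-62,25,46]),("R far",[70,-25,46]),("R near",[-62,-25,46])]:
    print(n,end=" "); plan(F(np.array(p)/1e3)[0],yx)
s=ctrl.get_state(); print(s["grip_width"]*87,s["grip_force"],s["ft_force"])
E
```

```text
L far heading 92.4 tip [ 0.6326 -0.2941  0.0521] | turn(tool,deg) [0.1 0.  1.5] | shift before turn(cm) [ 2.23 -1.56  0.61] | after turn(cm) [ 2.19 -1.61  0.61] t=4.2
L near heading 92.4 tip [ 0.6326 -0.2941  0.0521] | turn(tool,deg) [0.1 0.  1.5] | shift before turn(cm) [  2.58 -14.75   0.59] | after turn(cm) [  2.19 -14.81   0.61] t=4.2
R far heading 92.4 tip [ 0.6326 -0.2941  0.0521] | turn(tool,deg) [0.1 0.  1.5] | shift before turn(cm) [-2.77 -1.69  0.61] | after turn(cm) [-2.81 -1.61  0.61] t=4.2
R near heading 92.4 tip [ 0.6326 -0.2941  0.0521] | turn(tool,deg) [0.1 0.  1.5] | shift before turn(cm) [ -2.42 -14.88   0.59] | after turn(cm) [ -2.81 -14.81   0.61] t=4.2
44.302560632464335 39.98823344707489 [-0.4476 -0.1993  2.543 ]
```

Emit:
drive_tool:
  motion:
    - [[0,0,0],[0,0,0],0.3]
    - [[0,0,0],[0,0,0],0.3]
    - [[0,0,0.3],[0,0,0],0.3]
    - [[0,0,0.3],[0,0,0.7],0.3]
    - [[0,0,0],[0,0,0.8],0.3]
    - [[0,0,0],[0,0,0],-0.5]
    - [[0,0,0],[0,0,0],-0.5]
    - [[0,0,0],[0,0,0],-0.5]
    - [[0,0,0],[0,0,0],-0.5]
    - [[0,0,0],[0,0,0],-0.5]
  force: 40

```text
time: 5.4
position: [0.6322, -0.2939, 0.1153]
tool_rot: [2.204, 2.238, 0.0]
ft_force: [-0.7, -0.3, -0.0]
grip_width: 0.515
grip_force: 39.8
```

Emit:
drive_tool:
  motion:
    - [[1.0,0,0],[0,0,0],-0.5]
    - [[1.0,0,0.1],[0,0,0],-0.5]
    - [[0,-1.5,0],[0,0,0],-0.5]
    - [[0,-1.6,0],[0,0,0],-0.5]
    - [[0,-1.6,0],[0,0,0],-0.5]
    - [[0,-1.6,0],[0,0,0],-0.5]
    - [[0,-1.6,0],[0,0,0],-0.5]
    - [[0,-1.6,0],[0,0,0],-0.5]
    - [[0,-1.6,0],[0,0,0],-0.5]
    - [[0,-1.5,0],[0,0,0],-0.5]
    - [[0,-1.3,0],[0,0,0],-0.5]
    - [[0,-1,0],[0,0,0],-0.5]

```text
time: 6.9
position: [0.4845, -0.2768, 0.1165]
tool_rot: [2.2, 2.234, 0.003]
ft_force: [5.1, -0.4, 15.3]
grip_width: 0.511
grip_force: 39.8
```

```bash
python3 - <<'E'
from h import *
F=frame(np.array([.5465,-.2985,0]),.0151)
yx=90+np.degrees(.0151)
for n,p in [("L near",[-62,25,45]),("R far",[70,-25,45])]:
    print(n,end=" "); plan(F(np.array(p)/1e3)[0],yx)
st=ctrl.get_state(); im=ctrl.get_image("wrist"); crop(im,0,0,560,420,1,"pics/w2.png")
E
```

```text
L near heading 90.9 tip [ 0.4845 -0.2768  0.0465] | turn(tool,deg) [0.3 0.2 0. ] | shift before turn(cm) [ 0.24 -0.03  0.15] | after turn(cm) [ 0.24 -0.03  0.15] t=6.9
R far heading 90.9 tip [ 0.4845 -0.2768  0.0465] | turn(tool,deg) [0.3 0.2 0. ] | shift before turn(cm) [-4.76 13.17  0.24] | after turn(cm) [-4.76 13.17  0.15] t=6.9
```

View pics/w2.png

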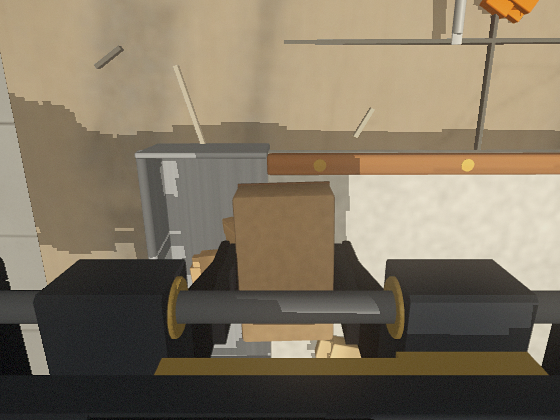

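Emit:
drive_tool:
  motion:
    - [[0,0,-1.5],[0,0,0],-0.5]
    - [[0,0,-1.5],[0,0,0],-0.5]
    - [[-1,4,0],[0,0,0],-0.5]
    - [[-2,4.6,0],[0,0,0],-0.5]
    - [[-1.9,4.6,0],[0,0,0],-0.5]
    - [[0,0,1],[0,0,0],-0.5]
    - [[0,0,1],[0,0,0],-0.5]
    - [[0,0,0.9],[0,0,0],-0.5]
    - [[0,0,0],[0,0,0],-0.5]

```text
time: 8.07
position: [0.6145, -0.3229, 0.1153]
tool_rot: [-2.204, -2.238, 0.001]
ft_force: [-0.7, -0.2, -0.0]
grip_width: 0.514
grip_force: 39.8
```

Emit:
drive_tool:
  motion:
    - [[0,-1.0,0],[0,0,0],-0.5]
    - [[0,-1.6,0],[0,0,0],-0.5]
    - [[0,-1.6,0],[0,0,0],-0.5]
    - [[0,-1.6,0],[0,0,0],-0.5]
    - [[0,-1.6,0],[0,0,0],-0.5]
    - [[0,-1.6,0],[0,0,0],-0.5]
    - [[0,-1.5,0],[0,0,0],-0.5]
    - [[0,-1.3,0],[0,0,0],-0.5]
    - [[0,-1,0],[0,0,0],-0.5]
    - [[0,-0.6,0],[0,0,0],-0.5]

```text
time: 9.32
position: [0.4809, -0.3255, 0.1153]
tool_rot: [2.205, 2.238, -0.001]
ft_force: [-0.3, 0.2, -0.5]
grip_width: 0.511
grip_force: 39.8
```

Emit:
drive_tool:
  motion:
    - [[0,0,-1.5],[0,0,0],-0.5]
    - [[0,0,-1.5],[0,0,0],-0.5]
    - [[1,4,0],[0,0,0],-0.5]
    - [[2,4.6,0],[0,0,0],-0.5]
    - [[2.1,4.6,0],[0,0,0],-0.5]
    - [[0,0,0],[0,0,0],-0.5]

```text
time: 10.07
position: [0.6174, -0.2674, 0.1467]
tool_rot: [2.196, 2.245, 0.008]
ft_force: [-1.2, 0.2, -0.6]
grip_width: 0.515
grip_force: 39.8
```

```bash
python3 - <<'E'
from h import *
F=frame(np.array([.5465,-.2985,0]),.0151)
yx=90+np.degrees(.0151)
plan(F(np.array([70,25,45])/1e3)[0],yx)
crop(ctrl.get_image("top"),350,170,430,280,5,"pics/t1.png")
im=ctrl.get_image("wrist"); crop(im,0,0,560,420,1,"pics/w3.png")
a=cv2.imread("pics/t1.png"); b=cv2.imread("pics/w3.png"); h=420
cv2.imwrite("pics/m1.png",np.hstack([b,cv2.resize(a,(240,330)) if 0 else cv2.copyMakeBorder(cv2.resize(a,(238,327)),0,93,0,0,cv2.BORDER_CONSTANT)]))
E
```

```text
heading 91.3 tip [ 0.6174 -0.2674  0.0767] | turn(tool,deg) [ 0.3 -0.2  0.4] | shift before turn(cm) [-0.51 -0.15  3.17] | after turn(cm) [-0.5  -0.13  3.17] t=10.1
```

View pics/m1.png

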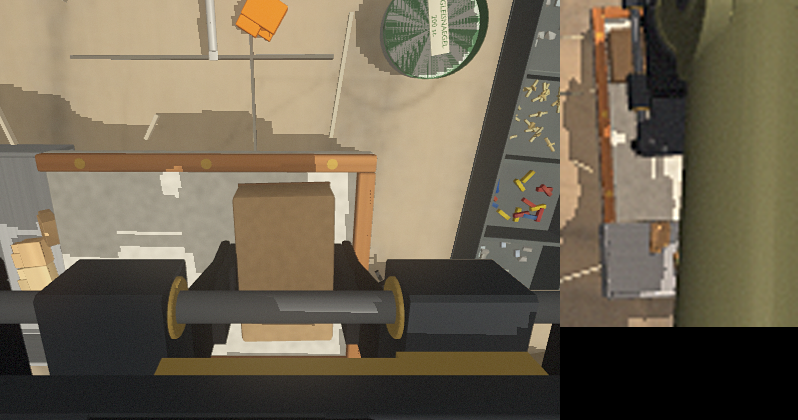

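Emit:
drive_tool:
  motion:
    - [[-0.5,0,1],[0,0,0],-0.5]
    - [[0,0,1],[0,0,0],-0.5]
    - [[0,0,1.1],[0,0,0],-0.5]
    - [[0,-1.6,0.05],[0,0,0],-0.5]
    - [[0,-2,0],[0,0,0],-0.5]
    - [[0,-2,0],[0,0,0],-0.5]
    - [[0,-2,0],[0,0,0],-0.5]
    - [[0,-2,0],[0,0,0],-0.5]
    - [[0,-1.6,0],[0,0,0],-0.5]
    - [[0,-1.2,0],[0,0,0],-0.5]
    - [[0,-1,0],[0,0,0],-0.5]
    - [[0,-0.5,0],[0,0,0],-0.5]

```text
time: 11.68
position: [0.4757, -0.2805, 0.1168]
tool_rot: [2.2, 2.234, 0.001]
ft_force: [1.0, -0.3, 14.5]
grip_width: 0.51
grip_force: 39.9
```

Emit:
drive_tool:
  motion:
    - [[0,0,-1],[0,0,0],-0.5]
    - [[0,3,-0.5],[0,0,0],-0.5]
    - [[-2,4,0],[0,0,0],-0.5]
    - [[0,2,0.5],[0,0,0],-0.5]
    - [[0,0,0.9],[0,0,0],-0.5]
    - [[0,0,0],[0,0,0],-0.5]
    - [[0,0,0],[0,0,0.4],0.3]
    - [[0,0,0],[0,0,0],0.3]
    - [[0,0,-4],[0,0,0],0.3]
    - [[0,0,-5],[0,0,0],0.3]
    - [[5,0,-3],[0,0,0],0.3]
    - [[5,0,0],[0,0,0],0.3]

```text
time: 13.18
position: [0.5644, -0.1976, 0.2382]
tool_rot: [2.211, 2.224, 0.003]
ft_force: [0.9, -0.1, 0.6]
grip_width: 0.648
grip_force: 0.0
```

```bash
python3 - <<'E'
from h import *
# lock tab: tray frame tab shut (-100,-83)
T=frame(np.array([.5253,.2497,0]),1.4717)
tab=T(np.array([-100,-83,45])/1e3)[0]; print(tab)
plan([tab[0],tab[1],.15],np.degrees(1.4717)); plan([tab[0],tab[1],.15],90+np.degrees(1.4717))
crop(ctrl.get_image("side"),210,260,370,370,4.8,"pics/s1.png")
E
```

```text
[0.598 0.142 0.045]
heading 90.4 tip [ 0.5644 -0.1976  0.1682] | turn(tool,deg) [0.3 0.1 6. ] | shift before turn(cm) [33.95  3.56  1.75] | after turn(cm) [34.13 -0.02  1.82] t=13.2
heading 90.4 tip [ 0.5644 -0.1976  0.1682] | turn(tool,deg) [  0.1   0.3 -84. ] | shift before turn(cm) [33.95  3.56  1.75] | after turn(cm) [ 0.02 34.13  1.82] t=13.2
```

View pics/s1.png

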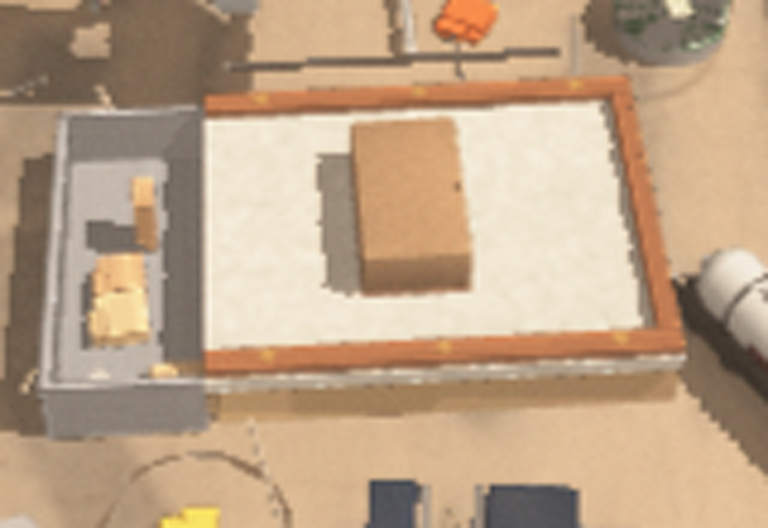

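The white top is clear, all four chips lie in the pan (145,215), (120,270), (118,310), (163,370), and the block stands at (412,205). Next is the lock bar.

Emit:
drive_tool:
  motion:
    - [[0,0,0],[0,0,-10.5],0]
    - [[0,0,0],[0,0,-10.5],0]
    - [[0,0,0],[0,0,-10.5],0]
    - [[0,0,0],[0,0,-10.5],0]
    - [[0,0,0],[0,0,-10.5],0]
    - [[0,0,0],[0,0,-10.5],0]
    - [[0,0,0],[0,0,-10.5],0]
    - [[0,0,0],[0,0,-10.5],0]
    - [[0,4.9,0],[0,0,0],0]
    - [[0,4.9,0],[0,0,0],0]
    - [[0,4.9,0],[0,0,0],0]
    - [[0,4.9,0],[0,0,0],0]

```text
time: 14.72
position: [0.5818, -0.002, 0.2347]
tool_rot: [-0.152, -3.138, 0.002]
ft_force: [0.5, 0.1, -0.4]
grip_width: 0.502
grip_force: 0.0
```

Emit:
drive_tool:
  motion:
    - [[0,4.9,0],[0,0,0],0]
    - [[0,4.9,0],[0,0,0],0]
    - [[0,4.6,0],[0,0,0],0]
    - [[0,0,0],[0,0,0],0]

```text
time: 15.22
position: [0.5947, 0.1457, 0.2349]
tool_rot: [-0.139, -3.138, -0.004]
ft_force: [0.1, -0.7, 0.3]
grip_width: 0.497
grip_force: 0.0
```

```bash
python3 - <<'E'
from h import *
T=frame(np.array([.5253,.2497,0]),1.4717)
tab=T(np.array([-100,-83,30])/1e3)[0]
plan(tab,90+np.degrees(1.4717))
st=ctrl.get_state(); im=ctrl.get_image("wrist"); np.savez("w4.npz",im=im,p=st["position"],r=st["tool_rot"])
crop(im,0,0,560,420,1.42,"pics/w4.png")
C=cam("wrist",st)
print(w2px(C,T(np.array([[-100,-83,45.5],[-104,-98,45.5],[-96,-68,45.5],[-154,-108,25],[154,-108,25],[-154,91,25],[-123.5,39,18],[-78.5,39,18]])/1e3))*1.42)
E
```

```text
heading 174.9 tip [0.5947 0.1457 0.1649] | turn(tool,deg) [ 0.1 -0.   0.6] | shift before turn(cm) [-0.37 -0.37 13.49] | after turn(cm) [-0.36 -0.33 13.49] t=15.2
[[396.2257 282.3568]
 [389.2061 307.051 ]
 [403.4568 256.9184]
 [309.9823 310.6147]
 [801.2157 314.9187]
 [292.8611 -56.4431]
 [355.6386  56.7413]
 [436.8328  57.6748]]
```

View pics/w4.png

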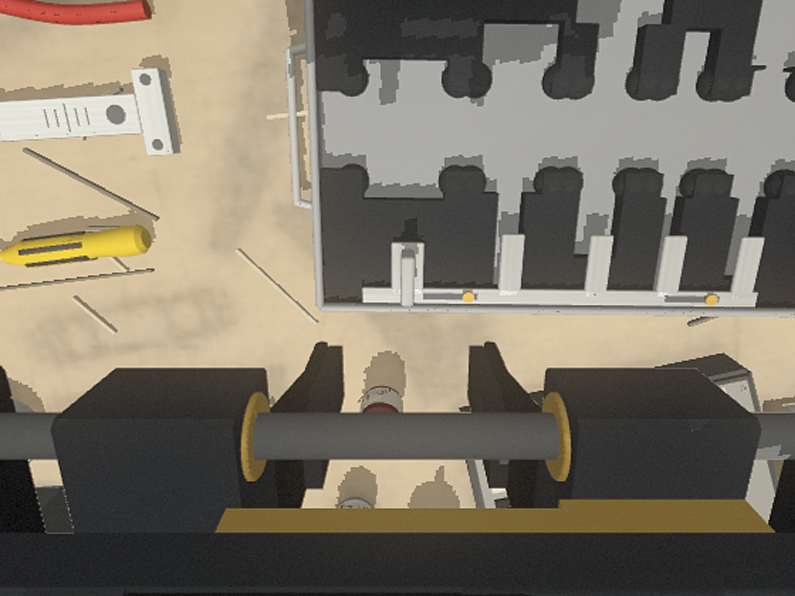

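```bash
cat > trayfit.py <<'E'
from h import *
from scipy.optimize import least_squares
d=np.load("w4.npz"); st=dict(position=d["p"],tool_rot=d["r"]); C=cam("wrist",st)
Rt=R.from_rotvec(d["r"]).as_matrix()
print("tips pred",w2px(C,(np.array([[9.5,-21.6,70],[9.5,21.6,70],[-9.5,-21.6,70],[-9.5,21.6,70]])/1e3)@Rt.T+d["p"])*1.42)
m=np.array([[-125.5,39.5,6],[-76.5,39.5,6],[-125.5,-39.5,6],[-76.5,-39.5,6],[-154,-108,25]])/1e3
uv=np.array([[366,60],[447,62],[365,197],[442,197],[320,309]])/1.42
def f(q): return (w2px(C,frame(np.array([q[0],q[1],0]),q[2])(m))-uv).ravel()
r=least_squares(f,[.525,.25,1.47]); print(r.x,(r.fun.reshape(-1,2)*1.42).round(1).tolist())
E
python3 trayfit.py; python3 - <<'E'
import numpy as np,cv2
d=np.load("w4.npz"); im=d["im"]
cv2.imwrite("pics/w4c.png",cv2.resize(im[10:225,200:400,::-1],None,fx=2.79,fy=2.79,interpolation=cv2.INTER_CUBIC))
E
```

```text
tips pred [[338.2575 344.9512]
 [464.678  344.913 ]
 [340.3291 394.6838]
 [462.8632 394.6456]]
[0.5265 0.2551 1.4683] [[-2.1, -0.9], [1.8, -1.6], [0.1, 0.2], [1.9, 1.2], [-1.7, 1.9]]
```

View pics/w4c.png

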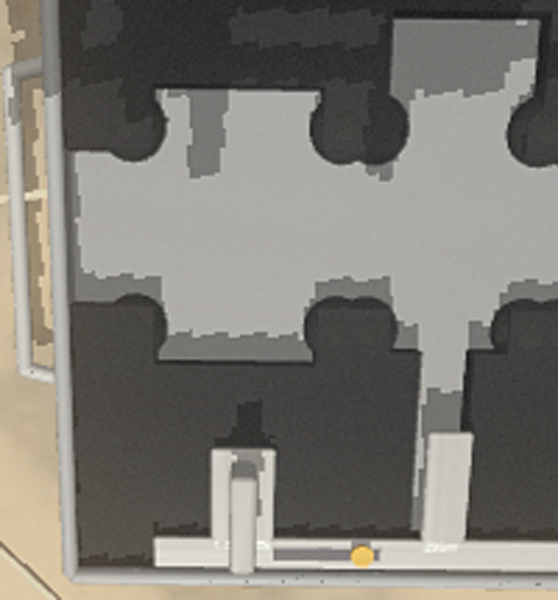

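The crop shows the block cutout with corners at (158,89), (320,90), (158,359) and (313,361), and the tab at (243,520) with its top end at (243,470). The fingertips appear about 5 px right of where the calibration puts them, so the wrist camera needs a 1.7 mm lateral correction.

```bash
sed -i 's/T=np.array(c\["tool_from_camera"\]);/T=np.array(c["tool_from_camera"]); T[1,3]-=.0017;/' h.py
sed -i '/^m=/,/^uv=/d' trayfit.py; sed -i 's/^def f/m=np.array([[-125.5,39.5,6],[-76.5,39.5,6],[-125.5,-39.5,6],[-76.5,-39.5,6],[-154,-108,25]])\/1e3\nuv=np.array([[158,89],[320,90],[158,359],[313,361],[64,580]])\/2.79+[200,10]\ndef f/' trayfit.py
cat >> trayfit.py <<'E'
a=px2w(C,np.array([[243,573],[243,478]])/2.79+[200,10],.0455); print("tab top ends",a)
T=frame(np.array([r.x[0],r.x[1],0]),r.x[2]); c,s=np.cos(r.x[2]),np.sin(r.x[2])
dd=a.mean(0)[:2]-r.x[:2]; print("tab in tray",c*dd[0]+s*dd[1],-s*dd[0]+c*dd[1])
plan([a[:,0].mean(),a[:,1].mean(),.030],90+np.degrees(r.x[2]))
E
python3 trayfit.py
```

```text
tips pred [[343.2325 344.9497]
 [469.6527 344.9115]
 [345.1511 394.6823]
 [467.6851 394.6441]]
[0.5265 0.253  1.4646] [[-1.1, -0.9], [1.4, 0.2], [-0.3, -0.2], [-0.3, 0.2], [0.3, 0.9]]
tab top ends [[0.6126 0.1456 0.0455]
 [0.5839 0.1481 0.0455]]
tab in tray -0.0979267254014587 -0.08258663793506221
heading 174.7 tip [0.5953 0.1425 0.1646] | turn(tool,deg) [ 0.  -0.   0.8] | shift before turn(cm) [-0.26  0.46 13.46] | after turn(cm) [-0.24  0.47 13.46] t=15.3
```

Emit:
drive_tool:
  motion:
    - [[0,0,0],[0,0,0.8],0]
    - [[-0.24,0.47,3],[0,0,0],0]
    - [[0,0,4],[0,0,0],0]
    - [[0,0,3.5],[0,0,0],0]
    - [[0,0,2],[0,0,0],0]
    - [[0,0,1],[0,0,0],0]
    - [[0,0,0],[0,0,0],-1]
    - [[0,0,0],[0,0,0],-1]
    - [[0,0,0],[0,0,0],-1]
    - [[0,0,0],[0,0,0],-1]
    - [[0,0,0],[0,0,0],-1]
  force: 15

```text
time: 16.65
position: [0.5994, 0.1454, 0.1003]
tool_rot: [0.172, 3.136, 0.001]
ft_force: [0.6, 0.7, 2.6]
grip_width: 0.091
grip_force: 15.0
```

Emit:
drive_tool:
  motion:
    - [[0,0.6,0],[0,0,0],-1]
    - [[0,0.6,0],[0,0,0],-1]
    - [[0,0.6,0],[0,0,0],-1]
    - [[0,0.5,0],[0,0,0],-1]
    - [[0,0.3,0],[0,0,0],-1]
    - [[0,0,0],[0,0,0],-1]

```text
time: 17.4
position: [0.602, 0.1708, 0.1003]
tool_rot: [0.173, 3.137, -0.001]
ft_force: [-2.1, -1.2, 5.0]
grip_width: 0.091
grip_force: 15.0
```

Emit:
drive_tool:
  motion:
    - [[0,0.2,0],[0,0,0],-1]
    - [[0,0.2,0],[0,0,0],-1]
    - [[0,0,0],[0,0,0],-1]

```text
time: 17.77
position: [0.6022, 0.1713, 0.1002]
tool_rot: [-0.176, -3.135, 0.011]
ft_force: [-4.8, -8.2, 10.1]
grip_width: 0.086
grip_force: 15.0
```

Emit:
drive_tool:
  motion:
    - [[0,-0.2,0],[0,0,0],-1]
    - [[0,0,0],[0,0,0],-0.3]
    - [[0,0,0],[0,0,0],-0.3]
    - [[0,0,-4],[0,0,0],-0.3]
    - [[0,0,-5],[0,0,0],0]
    - [[0,0,-5],[0,0,0],0.5]
    - [[2,-5,0],[0,0,0],0.5]
    - [[2,-5,0],[0,0,0],0.5]
    - [[2,-5,0],[0,0,0],0.5]
    - [[2,-5,0],[0,0,0],0.5]
    - [[0,0,0],[0,0,10],0.5]
    - [[0,0,0],[0,0,10],0.5]

```text
time: 19.27
position: [0.5002, -0.018, 0.2396]
tool_rot: [0.727, 3.056, -0.001]
ft_force: [-0.6, -0.8, -0.2]
grip_width: 0.747
grip_force: 0.0
```

Emit:
drive_tool:
  motion:
    - [[0,0,0],[0,0,10],0.5]
    - [[0,0,0],[0,0,10],0.5]
    - [[0,0,0],[0,0,10],0.5]
    - [[0,0,0],[0,0,10],0.5]
    - [[0,0,0],[0,0,10],0.5]
    - [[0,0,0],[0,0,10],0.5]
    - [[0,0,0],[0,0,3.5],0.5]
    - [[0,0,0],[0,0,0],0.5]
    - [[0,0,0],[0,0,0],0.5]

```text
time: 20.4
position: [0.5005, -0.017, 0.2396]
tool_rot: [-2.216, -2.226, 0.0]
ft_force: [-0.2, 0.5, -0.4]
grip_width: 0.751
grip_force: 0.0
```

```bash
python3 - <<'E'
from h import *
plan([.50,-.08,.17],90)
st=ctrl.get_state(); C=cam("wrist",st); print(w2px(C,[[.57,-.17,0],[.57,.0,0],[.418,-.135,0],[.418,.012,0],[.489,-.06,0]]))
E
```

```text
heading 90.3 tip [ 0.5005 -0.017   0.1696] | turn(tool,deg) [-0.  -0.   0.3] | shift before turn(cm) [-6.3  -0.08 -0.04] | after turn(cm) [-6.3  -0.05 -0.04] t=20.4
[[350.7569 321.3882]
 [361.1837 164.3778]
 [206.4574 291.9389]
 [196.9505 150.838 ]
 [274.452  224.5069]]
```

Emit:
drive_tool:
  motion:
    - [[-4,0,0],[0,0,0],0.5]
    - [[-4,0,0],[0,0,0],0.5]
    - [[-4,0,0],[0,0,0],0.5]
    - [[0,0,0],[0,0,0],0.5]
    - [[0,0,0],[0,0,0],0.5]

```text
time: 21.02
position: [0.5009, -0.1364, 0.2396]
tool_rot: [-2.217, -2.225, -0.001]
ft_force: [1.0, 0.7, 0.4]
grip_width: 0.748
grip_force: 0.0
```

```bash
python3 - <<'E'
from h import *
st=ctrl.get_state(); im=ctrl.get_image("wrist"); np.savez("w5.npz",im=im,p=st["position"],r=st["tool_rot"])
C=cam("wrist",st); print(st["position"],w2px(C,[[.57,-.17,0],[.57,.0,0],[.418,-.135,0],[.418,.012,0],[.489,-.06,0]]))
crop(im,150,0,410,235,2.55,"pics/w5.png")
E
```

```text
[ 0.5009 -0.1364  0.2396] [[357.3021 215.8887]
 [369.8502  23.397 ]
 [198.4389 180.2742]
 [186.5968   6.6294]
 [273.252   97.8091]]
```

View pics/w5.png

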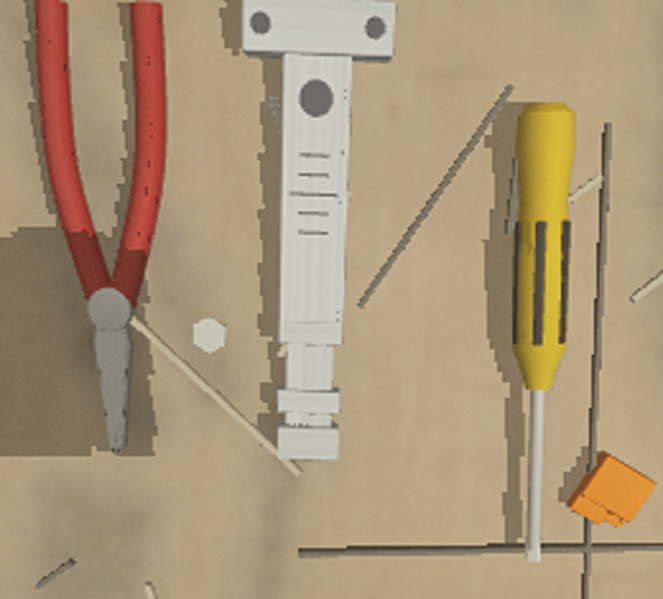

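The crop shows the three tools:
- **Pliers:** handle end at (147,3), nose tip at (118,452).
- **Gauge:** head lower corners at (244,50) and (392,57), stem end at (278,457) and (339,459).
- **Screwdriver:** handle end at (546,103), tip at (534,560).

```bash
cat > fr2.py <<'E'
from h import *
from scipy.optimize import least_squares
d=np.load("w5.npz"); C=cam("wrist",dict(position=d["p"],tool_rot=d["r"]))
def fit(n,m,uv,x0):
    m=np.array(m)/1e3; uv=np.array(uv)/2.55+[150,0]
    r=least_squares(lambda q:(w2px(C,frame(np.array([q[0],q[1],0]),q[2])(m))-uv).ravel(),x0)
    print(n,r.x,(r.fun.reshape(-1,2)*2.55).round(1).tolist()); return r.x
g=fit("gauge",[[24,60,12],[-24,60,12],[-11,-72,12],[11,-72,12]],[[392,57],[244,50],[278,457],[339,459]],[.489,-.06,0])
p=fit("pliers",[[14,75,5],[0,-71,5]],[[154,3],[118,452]],[.42,-.06,0])
s=fit("screw",[[0,78,10],[0,-78,9]],[[546,103],[534,560]],[.567,-.09,0])
E
python3 fr2.py; python3 - <<'E'
from h import *
from fr import fit
im=ctrl.get_image("top")
sub=im[165:290,350:430].astype(int)
C=cam("top")
Cw=cam("wrist")
w=ctrl.get_image("wrist"); np.save("w6.npy",w)
plan([.5644,-.2976,.12],91)
E
```

```text
gauge [ 0.4891 -0.06   -0.0317] [[2.4, -2.1], [-2.0, -1.0], [-0.6, 2.0], [0.2, 2.1]]
pliers [ 0.421  -0.0595 -0.0493] [[-0.2, 1.1], [0.2, -1.4]]
screw [ 0.5672 -0.0924  0.0397] [[0.0, 0.5], [-0.0, -0.6]]
heading 90.3 tip [ 0.5011 -0.1358  0.1698] | turn(tool,deg) [ 0.  -0.  -0.7] | shift before turn(cm) [-16.22   6.24   4.98] | after turn(cm) [-16.29   6.05   4.98] t=21.2
```

Emit:
drive_tool:
  motion:
    - [[-4.8,1.5,0],[0,0,0],0.4]
    - [[-4.8,1.5,0],[0,0,0],0.4]
    - [[-4.8,1.6,0],[0,0,0],0.4]
    - [[-4.8,1.6,3],[0,0,-0.7],0.4]
    - [[0,0,0],[0,0,0],0.4]
    - [[0,0,0],[0,0,0],0.4]

```text
time: 21.92
position: [0.564, -0.3273, 0.2096]
tool_rot: [-2.202, -2.239, -0.002]
ft_force: [-0.4, 1.3, -0.4]
grip_width: 0.699
grip_force: 0.0
```

```bash
python3 - <<'E'
from h import *
from scipy.optimize import least_squares
st=ctrl.get_state(); im=ctrl.get_image("wrist"); np.savez("w7.npz",im=im,p=st["position"],r=st["tool_rot"])
C=cam("wrist",st)
pr=w2px(C,frame(np.array([.5644,-.2976,0]),.0151)(np.array([[22.5,37.5,58],[22.5,-37.5,58],[-22.5,-37.5,58],[-22.5,37.5,58]])/1e3)); print("pred",pr)
hsv=cv2.cvtColor(im,cv2.COLOR_RGB2HSV); c=pr.mean(0).astype(int); print("hsv centre",hsv[c[1],c[0]])
h0=hsv[c[1]-8:c[1]+8,c[0]-8:c[0]+8].reshape(-1,3).mean(0)
m=(abs(hsv[:,:,0].astype(int)-h0[0])<6)&(abs(hsv[:,:,1].astype(int)-h0[1])<35)
n,l,s,_=cv2.connectedComponentsWithStats(cv2.morphologyEx(m.astype(np.uint8),cv2.MORPH_OPEN,np.ones((5,5))),connectivity=4)
k=l[c[1],c[0]]; print("comp",k,s[k]); cs,_=cv2.findContours((l==k).astype(np.uint8),0,1); print(cv2.boxPoints(cv2.minAreaRect(max(cs,key=cv2.contourArea))))
plan([.5644,-.2976,.046],91)
E
```

```text
pred [[322.6212 114.7842]
 [319.322  222.1627]
 [256.568  222.0794]
 [254.1079 114.6738]]
hsv centre [ 18 100 183]
comp 20 [ 250  111   67  109 6973]
[[250. 111.]
 [316. 111.]
 [316. 219.]
 [250. 219.]]
heading 91.0 tip [ 0.5643 -0.3268  0.1405] | turn(tool,deg) [ 0.1 -0.   0. ] | shift before turn(cm) [2.91 0.05 9.45] | after turn(cm) [2.92 0.06 9.45] t=22.0
```

Emit:
drive_tool:
  motion:
    - [[1.6,-0.2,0],[0,0,0],0.4]
    - [[1.5,0,1],[0,0,0],0.4]
    - [[0,0,3],[0,0,0],0.4]
    - [[0,0,3],[0,0,0],0.4]
    - [[0,0,1.6],[0,0,0],0.4]
    - [[0,0,1],[0,0,0],0.4]
    - [[0,0,0],[0,0,0],0.4]
    - [[0,0,0],[0,0,0],-0.5]
    - [[0,0,0],[0,0,0],-0.5]
    - [[0,0,0],[0,0,0],-0.5]
    - [[0,0,0],[0,0,0],-0.5]
    - [[0,0,0],[0,0,0],-0.5]
  force: 45

```text
time: 23.48
position: [0.5615, -0.2984, 0.1146]
tool_rot: [2.203, 2.237, 0.0]
ft_force: [0.1, 0.6, 4.6]
grip_width: 0.513
grip_force: 45.0
```

Emit:
drive_tool:
  motion:
    - [[0,0,-4],[0,0,0],-0.5]
    - [[0,0,-5],[0,0,0],-0.5]
    - [[5,0,0],[0,0,0],-0.5]
    - [[5,0,0],[0,0,0],-0.5]
    - [[5,0,0],[0,0,0],-0.5]
    - [[5,0,0],[0,0,0],-0.5]
    - [[5,0,0],[0,0,0],-0.5]
    - [[5,0,0],[0,0,0],-0.5]
    - [[5,0,0],[0,0,0],-0.5]
    - [[0,0,0],[0,0,-10],-0.5]
    - [[0,0,0],[0,0,-10],-0.5]
    - [[0,0,0],[0,0,-10],-0.5]

```text
time: 24.98
position: [0.5551, 0.052, 0.2031]
tool_rot: [-1.541, -2.737, 0.001]
ft_force: [0.5, -0.8, -1.1]
grip_width: 0.511
grip_force: 45.0
```

Emit:
drive_tool:
  motion:
    - [[0,0,0],[0,0,-10],-0.5]
    - [[0,0,0],[0,0,-10],-0.5]
    - [[0,0,0],[0,0,-10],-0.5]
    - [[0,0,0],[0,0,-10],-0.5]
    - [[0,0,0],[0,0,-10],-0.5]
    - [[0,0,0],[0,0,-3],-0.5]
    - [[0,0,0],[0,0,0],-0.5]
    - [[0,0,0],[0,0,0],-0.5]

```text
time: 25.98
position: [0.5554, 0.0517, 0.2034]
tool_rot: [-0.169, -3.136, 0.0]
ft_force: [-0.4, -0.5, -0.1]
grip_width: 0.509
grip_force: 45.0
```

```bash
cat > tray.py <<'E'
from h import *
TY=1.4646; T=frame(np.array([.5265,.2535,0]),TY)
def seat(x,y,z): plan(T(np.array([x,y,z])/1e3)[0],90+np.degrees(TY))
E
python3 - <<'E'
from tray import *
seat(-101,0,60); s=ctrl.get_state(); print(s["grip_width"]*87,s["grip_force"])
st=ctrl.get_state(); im=ctrl.get_image("wrist"); np.savez("w8.npz",im=im,p=st["position"],r=st["tool_rot"])
hsv=cv2.cvtColor(im,cv2.COLOR_RGB2HSV)
C=cam("wrist",st); Rt=R.from_rotvec(st["tool_rot"]).as_matrix()
print(w2px(C,(np.array([[37.5,-22.5,58],[37.5,22.5,58],[-37.5,-22.5,58]])/1e3)@Rt.T+st["position"]))
m=(abs(hsv[:,:,0].astype(int)-17)<7)&(abs(hsv[:,:,1].astype(int)-100)<40)
n,l,ss,_=cv2.connectedComponentsWithStats(m.astype(np.uint8)); i=np.argsort(-ss[1:,4])[:4]+1; print(ss[i])
E
```

```text
heading 173.8 tip [0.5554 0.0517 0.1334] | turn(tool,deg) [-0.  -0.  -0.1] | shift before turn(cm) [5.03 9.65 7.34] | after turn(cm) [5.02 9.66 7.34] t=26.0
44.319329212810246 44.984285831451416
[[234.0708 194.181 ]
 [338.5413 194.1507]
 [240.4479 341.0246]]
[[    0     0   399   333 68440]
 [    0   143    60   148  3868]
 [  212   323   167    35  3810]
 [   38   227   148    30  1874]]
```

```bash
python3 - <<'E'
import numpy as np,cv2
im=np.load("w8.npz")["im"].astype(int)
for r in range(170,210,1): print(r,im[r,255:315].mean(0).round(0),im[r,255:315].std(0).round(0)[0])
for c in list(range(222,246,2))+list(range(328,352,2)): print(c,im[200:225,c].mean(0).round(0))
E
```

```text
170 [196. 179. 151.] 6.0
171 [196. 179. 150.] 7.0
172 [195. 179. 149.] 7.0
173 [195. 178. 149.] 7.0
174 [195. 178. 149.] 7.0
175 [196. 178. 149.] 7.0
176 [197. 179. 149.] 8.0
177 [197. 180. 150.] 7.0
178 [199. 181. 151.] 7.0
179 [201. 183. 153.] 8.0
180 [136. 115.  90.] 12.0
181 [122.  93.  67.] 2.0
182 [118.  95.  69.] 3.0
183 [117.  96.  70.] 2.0
184 [120.  99.  72.] 2.0
185 [121.  99.  72.] 2.0
186 [122. 100.  73.] 3.0
187 [125. 102.  74.] 2.0
188 [127. 104.  75.] 1.0
189 [128. 105.  76.] 2.0
190 [131. 107.  77.] 2.0
191 [132. 109.  78.] 2.0
192 [134. 110.  79.] 2.0
193 [138. 113.  81.] 2.0
194 [150. 123.  88.] 3.0
195 [160. 132.  95.] 2.0
196 [159. 131.  94.] 2.0
197 [159. 131.  94.] 2.0
198 [159. 130.  93.] 2.0
199 [159. 131.  94.] 2.0
200 [159. 131.  94.] 2.0
201 [159. 131.  94.] 2.0
202 [159. 131.  94.] 2.0
203 [159. 131.  94.] 2.0
204 [159. 131.  93.] 1.0
205 [159. 130.  93.] 2.0
206 [158. 130.  94.] 2.0
207 [159. 131.  94.] 2.0
208 [169. 140. 101.] 21.0
209 [182. 151. 110.] 26.0
222 [217. 197. 162.]
224 [216. 196. 161.]
226 [216. 196. 160.]
228 [216. 196. 161.]
230 [215. 195. 161.]
232 [216. 197. 162.]
234 [165. 142. 109.]
236 [161. 132.  95.]
238 [162. 134.  96.]
240 [161. 133.  95.]
242 [172. 143. 103.]
244 [190. 159. 116.]
328 [187. 156. 113.]
330 [188. 157. 114.]
332 [190. 159. 115.]
334 [189. 158. 114.]
336 [102.  89.  75.]
338 [144. 142. 137.]
340 [189. 187. 182.]
342 [183. 181. 175.]
344 [84. 80. 74.]
346 [72. 69. 63.]
348 [72. 69. 63.]
350 [71. 67. 62.]
```

```bash
python3 - <<'E'
from tray import *
d=np.load("w8.npz"); C=cam("wrist",dict(position=d["p"],tool_rot=d["r"])); Rt=R.from_rotvec(d["r"]).as_matrix()
for z in (56.6,80.6):
  for x in (35.5,37.5,39.5,41.5): print(z,x,w2px(C,(np.array([[x,0,z]])/1e3)@Rt.T+d["p"])[0])
E
```

```text
56.6 35.5 [286.3133 199.5466]
56.6 37.5 [286.3158 195.0601]
56.6 39.5 [286.3182 190.5394]
56.6 41.5 [286.3207 185.9841]
80.6 35.5 [286.1806 185.5547]
80.6 37.5 [286.1823 181.6041]
80.6 39.5 [286.184  177.6273]
80.6 41.5 [286.1858 173.6241]
```

Emit:
drive_tool:
  motion:
    - [[1.6,3.2,0],[0,0,0],-0.5]
    - [[1.6,3.2,0],[0,0,0],-0.5]
    - [[1.7,3.25,2],[0,0,0],-0.5]
    - [[0,0,4],[0,0,0],-0.5]
    - [[0,0,3],[0,0,0],-0.5]
    - [[0,0,0],[0,0,0],-0.5]
    - [[0,0,0],[0,0,0],-0.5]

```text
time: 26.9
position: [0.5179, 0.1534, 0.1148]
tool_rot: [0.168, 3.136, 0.001]
ft_force: [-0.3, 0.2, 0.1]
grip_width: 0.512
grip_force: 45.0
```

```bash
python3 -c "
from tray import *
seat(-101,-1,28)"
```

```text
heading 173.9 tip [0.5179 0.1534 0.0448] | turn(tool,deg) [ 0.   0.1 -0.1] | shift before turn(cm) [ 0.11 -0.06  1.68] | after turn(cm) [ 0.11 -0.05  1.68] t=26.9
```

Emit:
drive_tool:
  motion:
    - [[0.11,-0.05,0],[0,0,0],-0.5]
    - [[0,0,0.8],[0,0,0],-0.5]
    - [[0,0,0.4],[0,0,0],-0.5]
    - [[0,0,0.3],[0,0,0],-0.5]
    - [[0,0,0.3],[0,0,0],-0.5]
    - [[0,0,0.2],[0,0,0],-0.5]
    - [[0,0,0],[0,0,0],-0.5]

```text
time: 27.78
position: [0.5161, 0.1526, 0.0937]
tool_rot: [-0.168, -3.137, 0.0]
ft_force: [0.1, -0.7, 0.0]
grip_width: 0.511
grip_force: 45.0
```

Emit:
drive_tool:
  motion:
    - [[0,0,0.3],[0,0,0],-0.5]
    - [[0,0,0.3],[0,0,0],-0.5]
    - [[0,0,0.2],[0,0,0],-0.5]
    - [[0,0,0.1],[0,0,0],-0.5]
    - [[0,0,0],[0,0,0],-0.5]

```text
time: 28.4
position: [0.5166, 0.1527, 0.0865]
tool_rot: [0.168, 3.136, -0.002]
ft_force: [-5.9, -4.7, 17.6]
grip_width: 0.509
grip_force: 45.0
```

Emit:
drive_tool:
  motion:
    - [[0,0,0],[0,0,0],0.35]
    - [[0,0,0],[0,0,0],0.35]
    - [[0,0,-3.5],[0,0,0],0.35]
    - [[0,0,0],[0,0,0],-1]
    - [[0,0,0],[0,0,0],-1]
    - [[0,0,0],[0,0,0],-1]
    - [[0,0,0],[0,0,0],-1]
    - [[0,0,1.2],[0,0,0],-1]
    - [[0,0,0.6],[0,0,0],-1]
    - [[0,0,0.3],[0,0,0],-1]
    - [[0,0,0.2],[0,0,0],-1]
    - [[0,0,0],[0,0,0],-1]
  force: 20

```text
time: 29.9
position: [0.5161, 0.1549, 0.1004]
tool_rot: [-0.166, -3.137, 0.001]
ft_force: [-10.8, -2.1, 32.0]
grip_width: 0.005
grip_force: 16.5
```

Emit:
drive_tool:
  motion:
    - [[0,0,-3],[0,0,0],-1]
    - [[0,0,-5],[0,0,0],0.1]
    - [[0,-5,0],[0,0,0],0.1]
    - [[0,-5,0],[0,0,0],0.1]
    - [[0,-5,0],[0,0,0],0.1]
    - [[0,-5,0],[0,0,0],0.1]
    - [[0,0,0],[0,0,10],0.1]
    - [[0,0,0],[0,0,10],0.1]
    - [[0,0,0],[0,0,10],0.1]
    - [[0,0,0],[0,0,10],0.1]
    - [[0,0,0],[0,0,10],0.1]
    - [[0,0,0],[0,0,10],0.1]

```text
time: 31.4
position: [0.4945, -0.0461, 0.1762]
tool_rot: [-1.721, -2.628, 0.0]
ft_force: [0.9, -0.0, -0.5]
grip_width: 0.556
grip_force: 0.0
```

Emit:
drive_tool:
  motion:
    - [[0,0,0],[0,0,10],0.1]
    - [[0,0,0],[0,0,10],0.1]
    - [[0,0,0],[0,0,5.7],0.1]
    - [[0,0,0],[0,0,0],0.1]

```text
time: 31.9
position: [0.4945, -0.0461, 0.1763]
tool_rot: [-2.255, -2.187, 0.001]
ft_force: [-0.5, 1.1, -1.3]
grip_width: 0.548
grip_force: 0.0
```

```bash
python3 -c "
from h import *
plan([.4891,-.060,.0025],88.2)"
```

```text
heading 88.3 tip [ 0.4945 -0.0461  0.1063] | turn(tool,deg) [-0.   0.   0.1] | shift before turn(cm) [-1.41 -0.49 10.38] | after turn(cm) [-1.41 -0.5  10.38] t=31.9
```

Emit:
drive_tool:
  motion:
    - [[-1.41,-0.5,1],[0,0,0],0.1]
    - [[0,0,3],[0,0,0],0.1]
    - [[0,0,3],[0,0,0],0.1]
    - [[0,0,2.2],[0,0,0],0.1]
    - [[0,0,1.15],[0,0,0],0.1]
    - [[0,0,0],[0,0,0],0.1]
    - [[0,0,0],[0,0,0],-1]
    - [[0,0,0],[0,0,0],-1]
    - [[0,0,0],[0,0,0],-1]
    - [[0,0,0],[0,0,0],-1]
    - [[0,0,0],[0,0,0],-1]
  force: 45

```text
time: 33.28
position: [0.4896, -0.0603, 0.0737]
tool_rot: [2.256, 2.185, -0.0]
ft_force: [0.1, 0.4, 4.4]
grip_width: 0.243
grip_force: 45.0
```

Emit:
drive_tool:
  motion:
    - [[0,0,-5],[0,0,0],-1]
    - [[0,0,-5],[0,0,0],-1]
    - [[5,0,0],[0,0,0],-1]
    - [[5,0,0],[0,0,0],-1]
    - [[5,0,0],[0,0,0],-1]
    - [[5,0,0],[0,0,-10],-1]
    - [[0,0,0],[0,0,-10],-1]
    - [[0,0,0],[0,0,-10],-1]
    - [[0,0,0],[0,0,-10],-1]
    - [[0,0,0],[0,0,-10],-1]
    - [[0,0,0],[0,0,-10],-1]
    - [[0,0,0],[0,0,-10],-1]

```text
time: 34.78
position: [0.4954, 0.1396, 0.1728]
tool_rot: [-0.586, -3.086, 0.001]
ft_force: [0.9, -1.0, -0.1]
grip_width: 0.243
grip_force: 45.0
```

Emit:
drive_tool:
  motion:
    - [[0,0,0],[0,0,-10],-1]
    - [[0,0,0],[0,0,-5.7],-1]
    - [[0,0,0],[0,0,0],-1]
    - [[0,0,0],[0,0,0],-1]

```text
time: 35.28
position: [0.4955, 0.1396, 0.173]
tool_rot: [-0.171, -3.137, 0.0]
ft_force: [-0.2, 0.1, -0.7]
grip_width: 0.242
grip_force: 45.0
```

```bash
python3 - <<'E'
from tray import *
seat(18,0,40)
st=ctrl.get_state(); im=ctrl.get_image("wrist"); np.savez("w9.npz",im=im,p=st["position"],r=st["tool_rot"])
crop(im,100,0,460,260,2.2,"pics/w9.png"); print(st["grip_width"]*87)
C=cam("wrist",st); Rt=R.from_rotvec(st["tool_rot"]).as_matrix()
f=lambda q:((w2px(C,(np.array([q])/1e3)@Rt.T+st["position"])[0]-[100,0])*2.2).round(1)
for q in [[76,24,58],[76,-24,58],[60,24,58],[60,-24,58],[60,11,58],[20,11,58],[20,-11,58]]: print(q,f(q))
E
```

```text
heading 173.8 tip [0.4955 0.1396 0.103 ] | turn(tool,deg) [-0.  -0.  -0.1] | shift before turn(cm) [-1.84 13.46  6.3 ] | after turn(cm) [-1.87 13.45  6.3 ] t=35.3
21.034509930075743
[76, 24, 58] [542.1 223.1]
[76, -24, 58] [277.8 223.2]
[60, 24, 58] [537.9 311.7]
[60, -24, 58] [281.9 311.7]
[60, 11, 58] [468.6 311.7]
[20, 11, 58] [464.2 510.4]
[20, -11, 58] [355.4 510.5]
```

View pics/w9.png

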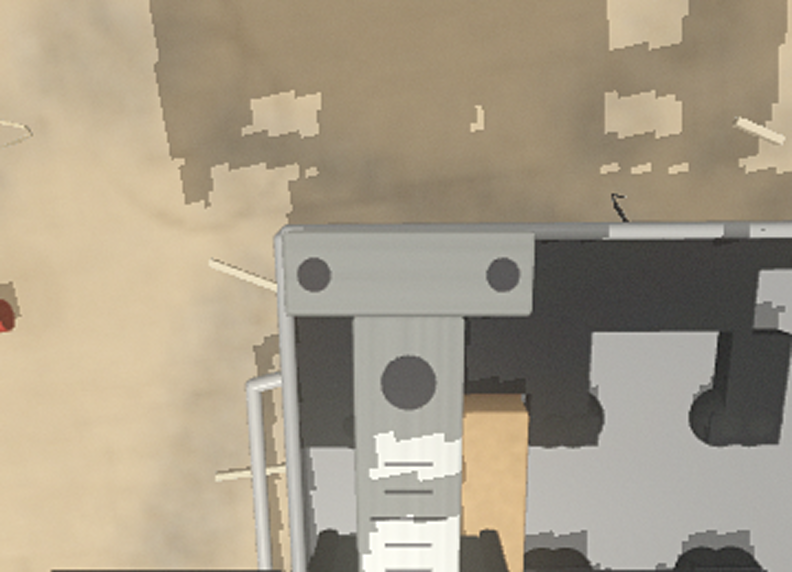

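The gauge is gripped straight: its head spans (283,233) to (531,315), centred at column 408. I'll compute how far it sits off the gripper centre along its length.

```bash
cat >> h.py <<'E'
def heldx(fn,row,z):
    """tool-x (mm) of a held edge seen at native row, at tool z (mm)"""
    from scipy.optimize import brentq
    d=np.load(fn); C=cam("wrist",dict(position=d["p"],tool_rot=d["r"])); Rt=R.from_rotvec(d["r"]).as_matrix()
    return brentq(lambda x:w2px(C,(np.array([[x,0,z]])/1e3)@Rt.T+d["p"])[0,1]-row,-20,110)
E
python3 -c "
from h import *
print(heldx('w9.npz',233/2.2,61.7)-76,heldx('w9.npz',315/2.2,61.7)-60)"
```

```text
-1.8636489743762326 -1.1235889392206957
```

Emit:
drive_tool:
  motion:
    - [[-0.6,4.5,0],[0,0,-0.1],-1]
    - [[-0.6,4.5,0],[0,0,0],-1]
    - [[-0.6,4.45,0],[0,0,0],-1]
    - [[0,0,3],[0,0,0],-1]
    - [[0,0,3],[0,0,0],-1]
    - [[0,0,1],[0,0,0],-1]
    - [[0,0,0],[0,0,0],-1]

```text
time: 36.2
position: [0.5277, 0.2714, 0.1031]
tool_rot: [-0.166, -3.137, 0.001]
ft_force: [0.4, 0.2, -1.0]
grip_width: 0.247
grip_force: 45.0
```

```bash
python3 -c "
from tray import *
seat(18,.6,17)"
```

```text
heading 173.9 tip [0.5277 0.2714 0.0331] | turn(tool,deg) [-0. -0.  0.] | shift before turn(cm) [-0.02  0.    1.61] | after turn(cm) [-0.02  0.    1.61] t=36.2
```

Emit:
drive_tool:
  motion:
    - [[0,0,0.6],[0,0,0],-1]
    - [[0,0,0.4],[0,0,0],-1]
    - [[0,0,0.3],[0,0,0],-1]
    - [[0,0,0.2],[0,0,0],-1]
    - [[0,0,0],[0,0,0],-1]

```text
time: 36.83
position: [0.5278, 0.2713, 0.0881]
tool_rot: [-0.165, -3.137, 0.001]
ft_force: [-0.3, -1.1, -0.3]
grip_width: 0.246
grip_force: 45.0
```

Emit:
drive_tool:
  motion:
    - [[0,0,0.3],[0,0,0],-1]
    - [[0,0,0.3],[0,0,0],-1]
    - [[0,0,0.2],[0,0,0],-1]
    - [[0,0,0.1],[0,0,0],-1]
    - [[0,0,0],[0,0,0],-1]

```text
time: 37.45
position: [0.5282, 0.2714, 0.0797]
tool_rot: [0.165, 3.136, -0.001]
ft_force: [-0.7, -2.2, 5.1]
grip_width: 0.244
grip_force: 45.0
```

Emit:
drive_tool:
  motion:
    - [[0,0,0],[0,0,0],-0.15]
    - [[0,0,0],[0,0,0],-0.15]
    - [[0,0,-3],[0,0,0],-0.15]
    - [[0,0,0],[0,0,0],-1]
    - [[0,0,0],[0,0,0],-1]
    - [[0,0,0],[0,0,0],-1]
    - [[0,0,1.2],[0,0,0],-1]
    - [[0,0,0.6],[0,0,0],-1]
    - [[0,0,0.3],[0,0,0],-1]
    - [[0,0,0.1],[0,0,0],-1]
    - [[0,0,0],[0,0,0],-1]
  force: 20

```text
time: 38.83
position: [0.5272, 0.2715, 0.0882]
tool_rot: [-0.165, -3.136, 0.003]
ft_force: [-4.0, -3.2, 10.7]
grip_width: 0.003
grip_force: 5.5
```

Emit:
drive_tool:
  motion:
    - [[0,0,-4],[0,0,0],-1]
    - [[0,0,-5],[0,0,0],0.2]
    - [[1,-5,0],[0,0,0],0.2]
    - [[1.5,-5,0],[0,0,0],0.2]
    - [[1.5,-5,0],[0,0,0],0.2]
    - [[1.5,-5,0],[0,0,0],0.2]
    - [[1.5,-5,0],[0,0,0],0.2]
    - [[1.5,-5,0],[0,0,0],0.2]
    - [[0,0,0],[0,0,10],0.2]
    - [[0,0,0],[0,0,10],0.2]
    - [[0,0,0],[0,0,10],0.2]
    - [[0,0,0],[0,0,10],0.2]

```text
time: 40.33
position: [0.4133, -0.0135, 0.1774]
tool_rot: [-1.235, -2.888, 0.002]
ft_force: [-0.6, 0.5, 0.3]
grip_width: 0.604
grip_force: 0.0
```

Emit:
drive_tool:
  motion:
    - [[0,0,0],[0,0,10],0.2]
    - [[0,0,0],[0,0,10],0.2]
    - [[0,0,0],[0,0,10],0.2]
    - [[0,0,0],[0,0,10],0.2]
    - [[0,0,0],[0,0,6],0.2]
    - [[0,0,0],[0,0,0],0.2]

```text
time: 41.08
position: [0.4133, -0.0134, 0.1775]
tool_rot: [-2.258, -2.184, 0.002]
ft_force: [1.1, -0.6, -0.2]
grip_width: 0.6
grip_force: 0.0
```

```bash
cat >> fr2.py <<'E'
p=fit("pliers2",[[0,75,5],[0,-71,5]],[[99.5,2],[118,452]],[.42,-.06,0])
P=frame(np.array([p[0],p[1],0]),p[2])
for y in (18,25): print(P([0,y/1e3,0]))
plan(P([0,.018,.0025])[0],90+np.degrees(p[2]))
S=frame(np.array([s[0],s[1],0]),s[2]); print("screw grasp",S([0,.024,0]))
E
python3 fr2.py
```

```text
gauge [ 0.489  -0.06   -0.0317] [[2.4, -2.1], [-2.0, -1.0], [-0.6, 2.0], [0.2, 2.1]]
pliers [ 0.421  -0.0595 -0.0493] [[-0.2, 1.1], [0.2, -1.4]]
screw [ 0.5671 -0.0924  0.0397] [[0.0, 0.5], [-0.0, -0.6]]
pliers2 [ 0.4194 -0.0598 -0.0279] [[-0.0, 0.3], [0.0, -0.4]]
[[ 0.4199 -0.0418  0.    ]]
[[ 0.4201 -0.0348  0.    ]]
heading 88.1 tip [ 0.4133 -0.0134  0.1075] | turn(tool,deg) [-0.1  0.  -0.3] | shift before turn(cm) [-2.81  0.76 10.5 ] | after turn(cm) [-2.82  0.74 10.5 ] t=41.1
screw grasp [[ 0.5662 -0.0684  0.    ]]
```

Emit:
drive_tool:
  motion:
    - [[-1.4,0.4,0],[0,0,-0.3],0.2]
    - [[-1.4,0.35,1.5],[0,0,0],0.2]
    - [[0,0,3],[0,0,0],0.2]
    - [[0,0,3],[0,0,0],0.2]
    - [[0,0,2],[0,0,0],0.2]
    - [[0,0,0.9],[0,0,0],0.2]
    - [[0,0,0],[0,0,0],0.2]

```text
time: 41.95
position: [0.4198, -0.0415, 0.0736]
tool_rot: [-2.251, -2.189, 0.001]
ft_force: [0.8, 1.4, -0.4]
grip_width: 0.596
grip_force: 0.0
```

Reached. I'll grip, lift and turn towards the tray.

Emit:
drive_tool:
  motion:
    - [[0,0,0.1],[0,0,0],-1]
    - [[0,0,0],[0,0,0],-1]
    - [[0,0,0],[0,0,0],-1]
    - [[0,0,0],[0,0,0],-1]
    - [[0,0,0],[0,0,0],-1]
  force: 45

```text
time: 42.58
position: [0.4203, -0.0421, 0.0731]
tool_rot: [2.254, 2.188, -0.002]
ft_force: [-2.0, -1.0, 6.7]
grip_width: 0.355
grip_force: 45.0
```

Emit:
drive_tool:
  motion:
    - [[0,0,-5],[0,0,0],-1]
    - [[0,0,-5],[0,0,0],-1]
    - [[2,4,0],[0,0,0],-1]
    - [[4,2.5,0],[0,0,0],-1]
    - [[5,0,0],[0,0,0],-1]
    - [[5,0,0],[0,0,-10],-1]
    - [[0,0,0],[0,0,-10],-1]
    - [[0,0,0],[0,0,-10],-1]
    - [[0,0,0],[0,0,-10],-1]
    - [[0,0,0],[0,0,-10],-1]
    - [[0,0,0],[0,0,-10],-1]
    - [[0,0,0],[0,0,-10],-1]

```text
time: 44.08
position: [0.4766, 0.1095, 0.1658]
tool_rot: [-0.58, -3.078, 0.005]
ft_force: [-0.5, 0.6, -1.4]
grip_width: 0.361
grip_force: 45.0
```

Emit:
drive_tool:
  motion:
    - [[0,0,0],[0,0,-10],-1]
    - [[0,0,0],[0,0,-5.5],-1]
    - [[0,0,0],[0,0,0],-1]
    - [[0,0,0],[0,0,0],-1]

```text
time: 44.58
position: [0.4768, 0.1096, 0.1661]
tool_rot: [-0.172, -3.128, 0.003]
ft_force: [0.3, -0.4, -0.8]
grip_width: 0.356
grip_force: 45.0
```

```bash
python3 - <<'E'
from tray import *
seat(-36,0,40)
st=ctrl.get_state(); im=ctrl.get_image("wrist"); np.savez("w10.npz",im=im,p=st["position"],r=st["tool_rot"])
print(st["grip_width"]*87, st["grip_force"])
# handle ends: red pixels, topmost row
i=im.astype(int); m=((i[:,:,0]>110)&(i[:,:,0]>2*i[:,:,1])&(i[:,:,0]>2*i[:,:,2])).astype(np.uint8)
n,l,s,c=cv2.connectedComponentsWithStats(cv2.morphologyEx(m,cv2.MORPH_OPEN,np.ones((3,3))))
print(s[1:][s[1:,4]>60]); 
for z in (63,68): print(heldx("w10.npz",s[1:][s[1:,4]>200][:,1].min(),z)-57)
E
```

```text
heading 173.7 tip [0.4768 0.1096 0.0961] | turn(tool,deg) [-0.2 -0.5 -0.2] | shift before turn(cm) [-3.43 11.26  5.55] | after turn(cm) [-3.41 11.24  5.61] t=44.6
30.957964378123336 44.991801381111145
[[ 295  147   35  143 2916]
 [ 253  183   23  107 1053]]
0.06061592052264331
-0.6771388120567323
```

Emit:
drive_tool:
  motion:
    - [[-1.1,3.7,0],[-0.2,-0.5,-0.2],-1]
    - [[-1.1,3.7,0],[0,0,0],-1]
    - [[-1.2,3.8,0],[0,0,0],-1]
    - [[0,0,3],[0,0,0],-1]
    - [[0,0,2.5],[0,0,0],-1]
    - [[0,0,0.8],[0,0,0],-1]
    - [[0,0,0],[0,0,0],-1]

```text
time: 45.5
position: [0.5225, 0.2175, 0.1031]
tool_rot: [-0.165, -3.137, -0.001]
ft_force: [0.6, -0.2, -1.7]
grip_width: 0.359
grip_force: 45.0
```

```bash
python3 -c "
from tray import *
seat(-36,0,16.5)"
```

```text
heading 174.0 tip [0.5225 0.2175 0.0331] | turn(tool,deg) [ 0.1 -0.   0.1] | shift before turn(cm) [-0.01  0.02  1.66] | after turn(cm) [-0.01  0.03  1.66] t=45.5
```

Emit:
drive_tool:
  motion:
    - [[0,0,0.6],[0,0,0],-1]
    - [[0,0,0.4],[0,0,0],-1]
    - [[0,0,0.3],[0,0,0],-1]
    - [[0,0,0.2],[0,0,0],-1]
    - [[0,0,0],[0,0,0],-1]

```text
time: 46.12
position: [0.5225, 0.2175, 0.0881]
tool_rot: [-0.164, -3.137, -0.001]
ft_force: [0.3, 0.3, -2.2]
grip_width: 0.358
grip_force: 45.0
```

Emit:
drive_tool:
  motion:
    - [[0,0,0.3],[0,0,0],-1]
    - [[0,0,0.3],[0,0,0],-1]
    - [[0,0,0.2],[0,0,0],-1]
    - [[0,0,0.15],[0,0,0],-1]
    - [[0,0,0],[0,0,0],-1]

```text
time: 46.75
position: [0.5231, 0.2174, 0.0791]
tool_rot: [0.164, 3.136, 0.001]
ft_force: [-0.5, -1.9, 5.9]
grip_width: 0.356
grip_force: 45.0
```

Emit:
drive_tool:
  motion:
    - [[0,0,0],[0,0,0],-0.1]
    - [[0,0,0],[0,0,0],-0.1]
    - [[0,0,-3],[0,0,0],-0.1]
    - [[0,0,0],[0,0,0],-1]
    - [[0,0,0],[0,0,0],-1]
    - [[0,0,0],[0,0,0],-1]
    - [[0,0,1.2],[0,0,0],-1]
    - [[0,0,0.7],[0,0,0],-1]
    - [[0,0,0.3],[0,0,0],-1]
    - [[0,0,0.1],[0,0,0],-1]
    - [[0,0,0],[0,0,0],-1]
  force: 20

```text
time: 48.12
position: [0.522, 0.2175, 0.0862]
tool_rot: [-0.164, -3.136, 0.001]
ft_force: [-4.5, -2.2, 9.5]
grip_width: 0.008
grip_force: 4.0
```

Emit:
drive_tool:
  motion:
    - [[0,0,-4],[0,0,0],-1]
    - [[0,0,-5],[0,0,0],-0.1]
    - [[-1,-5,0],[0,0,0],-0.1]
    - [[-1,-5,0],[0,0,0],-0.1]
    - [[-1,-5,0],[0,0,0],-0.1]
    - [[-1,-5,0],[0,0,0],-0.1]
    - [[0,-4,0],[0,0,0],-0.1]
    - [[0,-4,0],[0,0,0],-0.1]
    - [[0,0,0],[0,0,10],-0.1]
    - [[0,0,0],[0,0,10],-0.1]
    - [[0,0,0],[0,0,10],-0.1]
    - [[0,0,0],[0,0,10],-0.1]

```text
time: 49.62
position: [0.5331, -0.0652, 0.1753]
tool_rot: [-1.235, -2.888, -0.001]
ft_force: [0.8, 0.6, -0.8]
grip_width: 0.451
grip_force: 0.0
```

Emit:
drive_tool:
  motion:
    - [[0,0,0],[0,0,10],-0.1]
    - [[0,0,0],[0,0,10],-0.1]
    - [[0,0,0],[0,0,10],-0.1]
    - [[0,0,0],[0,0,10],-0.1]
    - [[0,0,0],[0,0,1.7],-0.1]
    - [[0,0,0],[0,0,0],-0.1]

```text
time: 50.38
position: [0.5332, -0.0651, 0.1753]
tool_rot: [-2.173, -2.268, -0.001]
ft_force: [-0.4, 0.8, -0.8]
grip_width: 0.45
grip_force: 0.0
```

```bash
python3 -c "
from h import *
plan([.5662,-.0684,.0028],92.3)"
```

```text
heading 92.5 tip [ 0.5332 -0.0651  0.1053] | turn(tool,deg) [-0.  -0.   0.2] | shift before turn(cm) [-0.48  3.28 10.25] | after turn(cm) [-0.46  3.29 10.25] t=50.4
```

Emit:
drive_tool:
  motion:
    - [[-0.2,1.6,0],[0,0,0.2],-0.1]
    - [[-0.26,1.7,1.5],[0,0,0],-0.1]
    - [[0,0,3],[0,0,0],-0.1]
    - [[0,0,3],[0,0,0],-0.1]
    - [[0,0,2],[0,0,0],-0.1]
    - [[0,0,0.75],[0,0,0],-0.1]
    - [[0,0,0],[0,0,0],-0.1]
    - [[0,0,0],[0,0,0],-1]
    - [[0,0,0],[0,0,0],-1]
    - [[0,0,0],[0,0,0],-1]
    - [[0,0,0],[0,0,0],-1]
    - [[0,0,0],[0,0,0],-1]
  force: 45

```text
time: 51.88
position: [0.5667, -0.0686, 0.0734]
tool_rot: [2.18, 2.262, 0.001]
ft_force: [0.1, -0.5, 2.4]
grip_width: 0.167
grip_force: 45.0
```

Emit:
drive_tool:
  motion:
    - [[0,0,-5],[0,0,0],-1]
    - [[0,0,-5],[0,0,0],-1]
    - [[5,0,0],[0,0,0],-1]
    - [[5,0,0],[0,0,0],-1]
    - [[5,0,0],[0,0,0],-1]
    - [[5,0,0],[0,0,-10],-1]
    - [[0,0,0],[0,0,-10],-1]
    - [[0,0,0],[0,0,-10],-1]
    - [[0,0,0],[0,0,-10],-1]
    - [[0,0,0],[0,0,-10],-1]
    - [[0,0,0],[0,0,-10],-1]
    - [[0,0,0],[0,0,-10],-1]

```text
time: 53.38
position: [0.5587, 0.1312, 0.1727]
tool_rot: [-0.479, -3.104, -0.001]
ft_force: [-0.2, -0.9, -0.1]
grip_width: 0.167
grip_force: 45.0
```

Emit:
drive_tool:
  motion:
    - [[0,0,0],[0,0,-10],-1]
    - [[0,0,0],[0,0,-1.6],-1]
    - [[0,0,0],[0,0,0],-1]
    - [[0,0,0],[0,0,0],-1]

```text
time: 53.88
position: [0.5589, 0.1313, 0.1731]
tool_rot: [-0.175, -3.137, -0.001]
ft_force: [0.0, 0.2, -0.6]
grip_width: 0.165
grip_force: 45.0
```

```bash
python3 - <<'E'
from tray import *
seat(63,0,40)
st=ctrl.get_state(); im=ctrl.get_image("wrist"); np.savez("w11.npz",im=im,p=st["position"],r=st["tool_rot"])
print(st["grip_width"]*87, st["grip_force"])
i=im.astype(int); m=((i[:,:,0]>120)&(i[:,:,0]>3*i[:,:,2])&(i[:,:,1]>2*i[:,:,2])).astype(np.uint8)
n,l,s,c=cv2.connectedComponentsWithStats(cv2.morphologyEx(m,cv2.MORPH_OPEN,np.ones((3,3))))
print(s[1:][s[1:,4]>60]); k=1+np.argmax(s[1:,4])
for r in range(s[k,1],s[k,1]+60,10):
    c=np.where(l[r]==k)[0]; print(r,c.min(),c.max())
for z in (58,62): print(heldx("w11.npz",s[k,1],z)-54)
E
```

```text
heading 173.6 tip [0.5589 0.1313 0.1031] | turn(tool,deg) [ 0.  -0.  -0.3] | shift before turn(cm) [ 4.61 18.08  6.32] | after turn(cm) [ 4.52 18.11  6.31] t=53.9
14.387106744431827 44.998955726623535
[[ 265  156   41  134 3903]
 [ 274  324   23   17  306]]
156 295 297
166 276 304
176 267 305
186 267 305
196 266 304
206 267 303
0.056755159159784796
-0.6339332600321228
```

Emit:
drive_tool:
  motion:
    - [[1,4.5,0],[0,0,-0.3],-1]
    - [[1.2,4.5,0],[0,0,0],-1]
    - [[1.2,4.5,0],[0,0,0],-1]
    - [[1.15,4.6,0],[0,0,0],-1]
    - [[0,0,3],[0,0,0],-1]
    - [[0,0,3],[0,0,0],-1]
    - [[0,0,1],[0,0,0],-1]
    - [[0,0,0],[0,0,0],-1]

```text
time: 54.92
position: [0.5328, 0.316, 0.1032]
tool_rot: [-0.165, -3.137, -0.001]
ft_force: [0.3, 0.2, 1.0]
grip_width: 0.168
grip_force: 45.0
```

```bash
python3 -c "
from tray import *
seat(63,.4,17)"
```

```text
heading 174.0 tip [0.5328 0.316  0.0332] | turn(tool,deg) [ 0.  -0.   0.1] | shift before turn(cm) [0.   0.01 1.62] | after turn(cm) [0.   0.02 1.62] t=54.9
```

Emit:
drive_tool:
  motion:
    - [[0,0,0.6],[0,0,0],-1]
    - [[0,0,0.4],[0,0,0],-1]
    - [[0,0,0.3],[0,0,0],-1]
    - [[0,0,0.2],[0,0,0],-1]
    - [[0,0,0],[0,0,0],-1]

```text
time: 55.55
position: [0.5325, 0.3163, 0.0881]
tool_rot: [-0.163, -3.137, -0.001]
ft_force: [-0.9, 0.4, -0.2]
grip_width: 0.17
grip_force: 45.0
```

Emit:
drive_tool:
  motion:
    - [[0,0,0.1],[0,0,0],-1]
    - [[0,0,0],[0,0,0],-1]

```text
time: 55.8
position: [0.5325, 0.3161, 0.0874]
tool_rot: [-0.164, -3.137, -0.001]
ft_force: [-2.3, -1.6, 3.2]
grip_width: 0.167
grip_force: 45.0
```

Emit:
drive_tool:
  motion:
    - [[0,0,0.3],[0,0,0],-1]
    - [[0,0,0.3],[0,0,0],-1]
    - [[0,0,0.2],[0,0,0],-1]
    - [[0,0,0.1],[0,0,0],-1]
    - [[0,0,0],[0,0,0],-1]

```text
time: 56.42
position: [0.5325, 0.3162, 0.0793]
tool_rot: [-0.164, -3.137, 0.001]
ft_force: [-4.2, -2.7, 9.5]
grip_width: 0.17
grip_force: 45.0
```

Emit:
drive_tool:
  motion:
    - [[0,0,0],[0,0,0],-0.4]
    - [[0,0,0],[0,0,0],-0.4]
    - [[0,0,-3.5],[0,0,0],-0.4]
    - [[0,0,0],[0,0,0],-1]
    - [[0,0,0],[0,0,0],-1]
    - [[0,0,0],[0,0,0],-1]
    - [[0,0,1.2],[0,0,0],-1]
    - [[0,0,0.7],[0,0,0],-1]
    - [[0,0,0.2],[0,0,0],-1]
    - [[0,0,0.1],[0,0,0],-1]
    - [[0,0,0],[0,0,0],-1]
  force: 20

```text
time: 57.8
position: [0.5324, 0.316, 0.0945]
tool_rot: [-0.164, -3.137, 0.004]
ft_force: [-7.6, -7.5, 27.8]
grip_width: 0.002
grip_force: 13.5
```

Emit:
drive_tool:
  motion:
    - [[0,0,-4],[0,0,0],-1]
    - [[0,0,-4],[0,0,0],-0.2]
    - [[-2,-3.5,0],[0,0,0],-0.2]
    - [[-2,-3.5,0],[0,0,0],-0.2]
    - [[-2,-3.5,0],[0,0,0],-0.2]
    - [[-2,-3,0],[0,0,0],-0.2]
    - [[0,0,0],[0,0,0],-0.2]

```text
time: 58.68
position: [0.6001, 0.1692, 0.1696]
tool_rot: [-0.175, -3.136, 0.002]
ft_force: [-0.3, 0.1, 0.2]
grip_width: 0.394
grip_force: 0.0
```

```bash
python3 - <<'E'
from tray import *
seat(-74,-83,30)
crop(ctrl.get_image("side"),225,130,325,210,7.5,"pics/s2.png")
E
```

```text
heading 173.6 tip [0.6001 0.1692 0.0996] | turn(tool,deg) [-0.1 -0.1 -0.3] | shift before turn(cm) [-0.1   0.21  6.96] | after turn(cm) [-0.09  0.2   6.96] t=58.7
```

View pics/s2.png

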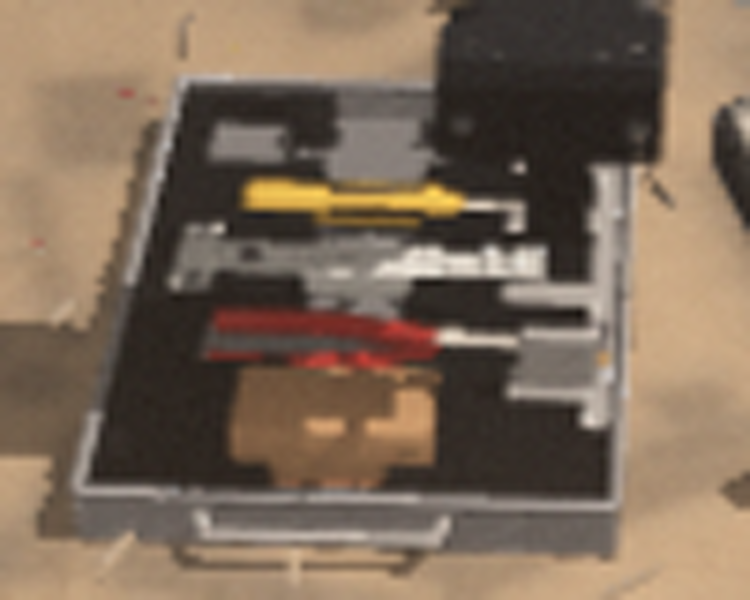

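The block (330,430), pliers (320,340), gauge (360,258) and screwdriver (380,200) all sit in their cutouts, and the lock bar is open. Now I'll shut it.

Emit:
drive_tool:
  motion:
    - [[-0.1,0.2,0],[0,0,-0.3],-0.2]
    - [[0,0,2.5],[0,0,0],-0.2]
    - [[0,0,2.5],[0,0,0],-0.2]
    - [[0,0,1.9],[0,0,0],-0.2]
    - [[0,0,0],[0,0,0],-1]
    - [[0,0,0],[0,0,0],-1]
    - [[0,0,0],[0,0,0],-1]
    - [[0,0,0],[0,0,0],-1]
  force: 15

```text
time: 59.72
position: [0.5997, 0.1716, 0.1028]
tool_rot: [-0.16, -3.136, 0.011]
ft_force: [-4.0, -8.3, 6.1]
grip_width: 0.091
grip_force: 15.0
```

Emit:
drive_tool:
  motion:
    - [[0,-0.5,0],[0,0,0],-1]
    - [[0,-0.5,0],[0,0,0],-1]
    - [[0,-0.5,0],[0,0,0],-1]
    - [[0,-0.5,0],[0,0,0],-1]
    - [[0,-0.4,0],[0,0,0],-1]
    - [[0,-0.2,0],[0,0,0],-1]
    - [[0,0,0],[0,0,0],-1]

```text
time: 60.6
position: [0.5973, 0.1494, 0.1027]
tool_rot: [0.156, 3.137, 0.001]
ft_force: [-0.0, 1.1, 5.8]
grip_width: 0.092
grip_force: 15.0
```

Emit:
drive_tool:
  motion:
    - [[0,-0.2,0],[0,0,0],-1]
    - [[0,-0.2,0],[0,0,0],-1]
    - [[0,-0.2,0],[0,0,0],-1]
    - [[0,-0.15,0],[0,0,0],-1]
    - [[0,0,0],[0,0,0],-1]

```text
time: 61.22
position: [0.5967, 0.1447, 0.1028]
tool_rot: [0.153, 3.136, 0.009]
ft_force: [2.9, 5.8, 1.8]
grip_width: 0.091
grip_force: 15.0
```

Emit:
drive_tool:
  motion:
    - [[0,-0.2,0],[0,0,0],-1]
    - [[0,0,0],[0,0,0],-1]

```text
time: 61.48
position: [0.5967, 0.1444, 0.1028]
tool_rot: [0.152, 3.135, 0.014]
ft_force: [3.5, 9.9, -0.5]
grip_width: 0.094
grip_force: 15.0
```

The bar is at its stop. I'll relax the push, release, lift clear and check.

Emit:
drive_tool:
  motion:
    - [[0,0.15,0],[0,0,0],-0.3]
    - [[0,0,0],[0,0,0],-0.3]
    - [[0,0,0],[0,0,0],-0.3]
    - [[0,0,-4],[0,0,0],-0.3]
    - [[0,0,-5],[0,0,0],-0.3]
    - [[0,-4,-2],[0,0,0],-0.3]
    - [[0,-5,0],[0,0,0],-0.3]
    - [[0,-5,0],[0,0,0],-0.3]
    - [[0,0,0],[0,0,0],-0.3]
    - [[0,0,0],[0,0,0],-0.3]

```text
time: 62.72
position: [0.5819, 0.0019, 0.2117]
tool_rot: [-0.157, -3.137, -0.001]
ft_force: [-0.0, 0.7, -0.5]
grip_width: 0.35
grip_force: 0.0
```

```bash
python3 - <<'E'
from h import *
a=ctrl.get_image("top")[180:275,115:250,::-1]; b=ctrl.get_image("side")[265:350,210:360,::-1]
A=cv2.resize(a,None,fx=3.1,fy=3.1,interpolation=cv2.INTER_CUBIC); B=cv2.resize(b,None,fx=2.5,fy=2.5,interpolation=cv2.INTER_CUBIC)
o=np.zeros((max(A.shape[0],B.shape[0]),A.shape[1]+B.shape[1],3),np.uint8); o[:A.shape[0],:A.shape[1]]=A; o[:B.shape[0],A.shape[1]:]=B
cv2.imwrite("pics/f.png",o); print(o.shape)
E
```

```text
(294, 793, 3)
```

View pics/f.png

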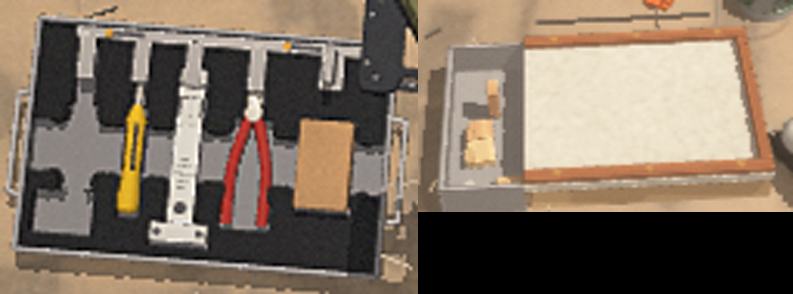

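Everything is seated, the tongues cover the tails (141,75), (193,70) and (257,75), and the board is clean. The release may have nudged the bar, so I'll push once against the tab to be sure it is fully shut.

```bash
python3 -c "
from tray import *
seat(-72,-83,31)"
```

```text
heading 174.4 tip [0.582  0.0036 0.142 ] | turn(tool,deg) [ 0.1 -0.   0.5] | shift before turn(cm) [-0.29 17.04 11.12] | after turn(cm) [-0.13 17.06 11.1 ] t=62.8
```

Emit:
drive_tool:
  motion:
    - [[0,4,0],[0,0,0.5],-1]
    - [[-0.1,4.3,0],[0,0,0],-1]
    - [[0,4.3,0],[0,0,0],-1]
    - [[0,4.5,0],[0,0,0],-1]
    - [[0,0,4],[0,0,0],-1]
    - [[0,0,4],[0,0,0],-1]
    - [[0,0,3],[0,0,0],-1]
    - [[0,0,0],[0,0,0],-1]

```text
time: 63.82
position: [0.5994, 0.1732, 0.0999]
tool_rot: [-0.165, -3.133, 0.0]
ft_force: [-0.7, -0.4, 0.2]
grip_width: 0.007
grip_force: 0.0
```

Emit:
drive_tool:
  motion:
    - [[0,-0.4,0],[0,0,0],-1]
    - [[0,-0.3,0],[0,0,0],-1]
    - [[0,-0.2,0],[0,0,0],-1]
    - [[0,-0.2,0],[0,0,0],-1]
    - [[0,0,0],[0,0,0],-1]

```text
time: 64.45
position: [0.6003, 0.1609, 0.1023]
tool_rot: [0.17, 3.137, 0.001]
ft_force: [0.0, 0.2, -0.4]
grip_width: 0.007
grip_force: 0.0
```

Emit:
drive_tool:
  motion:
    - [[0,-0.15,0],[0,0,0],-1]
    - [[0,-0.15,0],[0,0,0],-1]
    - [[0,-0.15,0],[0,0,0],-1]
    - [[0,0,0],[0,0,0],-1]

```text
time: 64.95
position: [0.5997, 0.1579, 0.1021]
tool_rot: [0.168, 3.137, 0.005]
ft_force: [0.4, 3.2, -2.7]
grip_width: 0.007
grip_force: 1.8
```

Emit:
drive_tool:
  motion:
    - [[0,-0.1,0],[0,0,0],-1]
    - [[0,-0.1,0],[0,0,0],-1]
    - [[0,0,0],[0,0,0],-1]

```text
time: 65.32
position: [0.5996, 0.1576, 0.1022]
tool_rot: [0.166, 3.136, 0.01]
ft_force: [2.7, 8.5, -4.3]
grip_width: 0.005
grip_force: 3.8
```

Firm against the stop. I'll back off, lift and hand in.

Emit:
drive_tool:
  motion:
    - [[0,0.8,0],[0,0,0],-1]
    - [[0,0.4,0],[0,0,0],-1]
    - [[0,0,-4],[0,0,0],-1]
    - [[0,0,-5],[0,0,0],-1]
    - [[0,0,-3],[0,0,0],-1]
    - [[0,0,0],[0,0,0],-1]

```text
time: 66.08
position: [0.6018, 0.1671, 0.2249]
tool_rot: [0.17, 3.133, 0.002]
ft_force: [0.9, 0.1, -0.9]
grip_width: 0.001
grip_force: 0.0
```

```bash
python3 -c "
from h import *
s=ctrl.get_state(); print(s['position'],s['ft_force']); print(ctrl.close_job())"
```

```text
[0.6018 0.1671 0.2249] [ 0.8781  0.0541 -0.8625]
the job is handed in; nothing more can be done
None
```

The job is handed in at about 66 s: all four chips are in the pan, the block, pliers, gauge and screwdriver are pressed home in their cutouts (there was no caliper on the bench), and the lock bar is pushed shut against its stop.

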